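Collect the union nuts from bench and locked indexing magazine

ROBOT

A 6-joint arm with a two-finger parallel gripper is mounted at the origin on the work surface. World frame = base frame: x ahead of the robot, y to its left, z up, the work surface at z = 0. Lengths are in m, angles in rad, forces in N, time in s.
With the tool pointing down it reaches from about 0.25 to 0.725 m from the base axis. Payload 4 kg.
Tool frame: the origin (TCP) lies at the very end of the fingers, on their centre line; the grasp point (between the pads) lies 19 mm behind it; z points along the fingers, y is the direction in which the jaws open and shut (so a half turn about z gives the same grasp; the last joint's range is limited). The gripper opens to 85 mm and grips with 20 to 120 N. Pads are 22 mm wide; open, the fingers measure 114 mm over their backs; the gripper's body (76 mm by 85 mm) begins 54 mm behind the grasp point. The pads swing forward as they close: fully open they stand 13 mm farther back than shut.
Start: joints at [0, 0.241, 0.005, 1.335, 0, 1.571], TCP at [0.5, -0, 0.231] pointing down, gripper open.
Joint ranges: [-2.72, 2.72], [-1.05, 1.87], [-1.09, 1.28], [-1.99, 2.15], [-1.42, 1.44], [-3.14, 3.14]. Speed limits (rad/s): [2.79, 2.79, 3.14, 3.14, 3.14, 3.14].

INTERFACE

Orientations are given as a unit quaternion [x, y, z, w].
In Python, from workcell import bot, camera gives the robot as it stands. The module is installed in compiled form; this text tells all that it offers.
- The arm moves only by the tool send_rows, never from a script. Its argument "deltas" is a list of rows, each an object with "grip": the opening, from 0 (shut) to 1 (fully open); "translation": the shift along the tool's x, y, z in m, a list of three; "twist": the turn, a rotation vector about the tool's x, y, z in degrees, a list of three. A call has 1 to 5 rows; each row is the pose to reach, as a shift and turn from the pose measured when the call began, along the tool's axes at that moment; what a row does not reach only later rows make up. A row lasts 1/8 s, in which the tool goes at most 62.5 mm and 10.7 degrees, less where a joint would pass 70% of its speed; a pose out of reach is approached as far as the arm can. A call with a gripper value outside its range is refused whole. The fingers move at their own pace and stop on an object; the grip force is fixed at half the most. Time passes only in rows, so rows that repeat a pose let the fingers close. It gives the time, the measured TCP pose, the force and the opening at its end, in the units of the state.
- bot.get_obs(): the state, without advancing time (a new reading comes with each control period).
- camera(name): name is "scene" or "side" or "wrist"; returns a dict with "color" (420x560x3 uint8, blue, green, red), "intrinsics" (3x3 intrinsics, pixels), "xyz" and "rotation" of the camera in the world. Camera axes: x right, y down, z forward; pixel columns grow to the right and rows downward; lengths in m; the calibration is good to about 2 mm. A picture is of the moment at which its call begins. There is no depth.
- bot.job_done(): hands the job in, once; it reports no verdict.
The state is a dict: "clock": time; "joint_pos": joint angles; "joint_vel": joint speeds; "tau": joint torques, N m; "eef_pos": TCP position; "tool_rot": TCP orientation; "ft_force": force on the tool from outside, world axes, zero at the start; "ft_torque": the same for the moment, N m; "grip_width": finger opening in m.
Only numpy, scipy, OpenCV 4.12 (cv2) and the standard library are available. Lean on these libraries where they do the work, as an engineer would, in place of code of your own. Each camera call takes 0.05 s, during which the arm holds its last target.

TASK

Collect every brass union nut, both those standing on the bench and the one in the turntable magazine, into the blue parts bin under the copper funnel. The magazine nut must come out at the guard's open window: pull up the red lock plunger and twist it a quarter turn counter-clockwise so that it stays out, turn the magazine by its black centre handle until the nut's pocket is in the window, twist the plunger back so that it drops home and locks the magazine, and only then take the nut out. Finish with the magazine locked, the other parts still in the magazine and the test gauge left alone.

Things in the scene. Friction and masses are not known exactly. Their poses are not given: they have to be found in the camera images.
- plunger (a joint): height in m by which the lock plunger is pulled out: 0 fully home, 0.022 the stop. A spring pulls it down with 6 N (home) to 10 N (out). Home, its round pin (12 mm) stands in one of five notches (24 mm wide) in the turntable's rim and locks it; when the rim is not at a notch it stands on the rim at about 0.011, and drops in once the turntable is turned to within about 0.03 rad of a notch. Held out after the twist it reads about 0.016
- plunger_twist (a joint): twist of the plunger in rad, counter-clockwise from above positive: 0 = as found, handle in line with its slot (it can go down); 1.57 = held out (stop at 1.63). It can be twisted only when pulled up by at least 0.016 m; at 1.57 it then stays out by itself, and twisted back to 0 the spring pulls it down
- plunger_grip (a point): centre of the red T-handle on top of the lock plunger, at the left edge of the magazine: a bar 60 mm long (along x of this point, turning with the twist), 14 mm thick (y) and 22 mm tall, about 150 mm above the bench when home. It is gripped from above across its thickness; 21 mm of free height lies between the bar and the housing below
- carousel (a joint): angle of the turntable in rad, counter-clockwise from above positive, 0 at the start (locked). Notches, that is lock positions, are every 1.2566 rad (72 degrees). It stays where it is left (friction 0.25 N m). It can be turned either way, up to 7 rad
- carousel_grip (a point): centre of the black bar handle over the middle of the turntable: 70 mm long (along x of this point, turning with the turntable), 16 mm thick (y), 30 mm tall, centre 152 mm above the bench; 19 mm of free height lies between it and the green guard below. Turn it about its vertical centre line to turn the turntable
- hub (a point): point on the turntable's axis, 70 mm above the bench; x points away from the window. The turntable has five pockets 72 degrees apart, pocket centres 100 mm from the axis, deck 45 mm above the bench, 8 mm ribs between pockets, rim 163 mm in radius and 65 mm above the bench. All but the window side (100 degrees wide) is under a guard of green bars 112 to 118 mm above the bench
- window (a point): middle of the open window on the robot's side, 100 mm from the turntable's axis and 70 mm above the bench: where the centre of a part stands when its pocket is in the window. It is empty at the start
- funnel_mouth (a point): centre of the mouth of the copper funnel, 203 mm above the bench: 186 mm across at the mouth, 100 mm across at the throat 58 mm lower, so that a nut let go over the middle falls through into the bin
- bin_floor (a point): centre of the floor of the blue parts bin under the funnel; inside 178 mm (x) by 348 mm (y), walls 90 mm high above the bench. The funnel stands over its +y end (95 mm along +y from this point), where a steep slick steel chute sends the nuts towards its open -y end
- mag_nut_mid (a point): in one of the four guarded pockets at the start: hexagonal brass union nut, 56 mm across flats, 65 mm across corners, 50 mm tall, a 40 mm round-ish hole through it, 0.3 to 0.55 kg. This point is its centre, 25 mm above its underside; z is its axis (up as it stands), x is square to one flat (so the flats can be gripped along x, and along x turned by 60 or 120 degrees about z)
- nut1_mid (a point): on the bench left of the magazine, may be absent: hexagonal brass union nut, 56 mm across flats, 65 mm across corners, 50 mm tall, a 40 mm round-ish hole through it, 0.3 to 0.55 kg. This point is its centre, 25 mm above its underside; z is its axis (up as it stands), x is square to one flat (so the flats can be gripped along x, and along x turned by 60 or 120 degrees about z)
- nut2_mid (a point): on the bench left of the magazine, may be absent: hexagonal brass union nut, 56 mm across flats, 65 mm across corners, 50 mm tall, a 40 mm round-ish hole through it, 0.3 to 0.55 kg. This point is its centre, 25 mm above its underside; z is its axis (up as it stands), x is square to one flat (so the flats can be gripped along x, and along x turned by 60 or 120 degrees about z)
- nut3_mid (a point): on the bench left of the magazine, may be absent: hexagonal brass union nut, 56 mm across flats, 65 mm across corners, 50 mm tall, a 40 mm round-ish hole through it, 0.3 to 0.55 kg. This point is its centre, 25 mm above its underside; z is its axis (up as it stands), x is square to one flat (so the flats can be gripped along x, and along x turned by 60 or 120 degrees about z)
- red_cap_mid (a point): red plastic test cap, 62 mm across, 48 mm tall, in a pocket of the magazine; this point is its centre. Stays in the magazine
- chrome_ring: chrome retaining ring, 68 mm across, 14 mm tall, in a pocket of the magazine; origin at its underside. Stays in the magazine
- bonnet: cast iron regulator bonnet, 72 mm flange, 45 mm tall, in a pocket of the magazine; origin at its underside. Stays in the magazine
- gauge: round test gauge lying on its back, black case with a white face, 76 mm across, 30 mm tall, on the bench between the magazine and the bin, farther back. Leave it alone; origin at its underside
Things that resemble listed ones, but are neither listed nor needed, are in the scene too. What is meant by the part that bears red_cap_mid is not green or turquoise, and is the larger of those in its own colour.

How it is judged:
By the outcome, as a careful person would: the job done as asked, in the order asked, and still so for the second after the job is handed in, with the robot touching nothing.
Of nut1, nut2, nut3 only 2 to 3 are there at a start; the rules pass over those that are not, and their reading is None.
At some moment in a run one of nut1, nut2, nut3 may be knocked a few centimetres aside while the robot is not near it.
Once in a run the grip may slacken for a moment while it holds something.
It also fails if it takes over 210 s, if anything falls off the work surface, if the arm or the gripper's body presses on something with over 40 N, if the wrist force passes 120 N, or if a joint passes its speed limit or range.

## Working session

There is one attempt and no reset: what is moved stays moved. The work goes in short steps, Python scripts to look and compute and a tool call to move; the robot and the scene stay as the last step left them, time stands still between calls to the robot, and variables do not carry over. Pictures are saved under pics/ and viewed, and the job is handed in when it is done.

Besides the shell and the picture viewer there is one more tool, called after ">>>" as a command line: name --argument value ..., lists and objects as JSON in quotes. send_rows: Moves the arm, as the interface text tells. Its arguments: {"type":"object","properties":{"deltas":{"type":"array","items":{"type":"object","properties":{"grip":{"type":"number"},"translation":{"type":"array","items":{"type":"number"}},"twist":{"type":"array","items":{"type":"number"}}}}}},"required":["deltas"]}

```bash
mkdir -p pics; ls; cat > h.py <<'E'
import numpy as np, cv2
from workcell import bot, camera
from scipy.spatial.transform import Rotation as R
def snap(n,f):
    c=camera(n); np.savez('pics/'+f+'.npz',img=c['color'],K=c['intrinsics'],t=c['xyz'],R=c['rotation']); cv2.imwrite('pics/'+f+'.png',c['color']); return c
def load(f):
    d=np.load('pics/'+f+'.npz'); return d
def rot(d):
    r=np.array(d['R']); return r if r.shape==(3,3) else R.from_quat(r).as_matrix()
def px2z(f,u,v,z):
    d=load(f); ray=rot(d)@np.linalg.inv(d['K'])@np.array([u,v,1.]); t=d['t']; return t+ray*(z-t[2])/ray[2]
def proj(f,p):
    d=load(f); q=d['K']@(rot(d).T@(np.array(p)-d['t'])); return q[:2]/q[2]
def tri(f1,p1,f2,p2):
    A=[];b=[]
    for f,(u,v) in((f1,p1),(f2,p2)):
        d=load(f); r=rot(d)@np.linalg.inv(d['K'])@np.array([u,v,1.]); r/=np.linalg.norm(r); P=np.eye(3)-np.outer(r,r); A.append(P); b.append(P@d['t'])
    return np.linalg.lstsq(np.vstack(A),np.hstack(b),rcond=None)[0]
E
python3 - <<'E'
from h import *
for n in('scene','side','wrist'):
    c=snap(n,n+'0'); print(n,c['xyz'],c['rotation'],c['intrinsics'])
print(bot.get_obs())
E
```

```text
pics
scene [1.22660995 0.52134846 0.92088219] [ 0.40718499  0.82046121 -0.36237581 -0.17241683] [[414.61161969   0.         279.57298137]
 [  0.         414.61161969 210.03844109]
 [  0.           0.           1.        ]]
side [ 0.13446337 -0.70339845  0.87444368] [ 0.88975487 -0.22653236  0.10916823 -0.38092211] [[435.92060945   0.         283.27860004]
 [  0.         435.92060945 205.66783612]
 [  0.           0.           1.        ]]
wrist [0.499822   0.0831787  0.37293908] [ 9.86401351e-01 -1.42295394e-04 -4.45236302e-04  1.64353751e-01] [[309.28079467   0.         283.28018274]
 [  0.         309.28079467 205.03835378]
 [  0.           0.           1.        ]]
{'clock': 0.15, 'joint_pos': array([1.66000914e-05, 2.41216389e-01, 4.04122255e-03, 1.33522286e+00,
       3.68758558e-05, 1.57079164e+00]), 'joint_vel': array([-0.00026877, -0.0013514 ,  0.00194985,  0.00028137, -0.00036803,
       -0.00081807]), 'tau': array([-1.62746033e-03, -3.72633219e+01,  2.52638429e+01,  1.23480460e-02,
       -1.30651040e-05,  1.49362950e-05]), 'eef_pos': array([4.99515419e-01, 1.94838238e-05, 2.30632112e-01]), 'tool_rot': array([ 7.07099038e-01,  7.07114070e-01, -5.53252425e-04, -5.79320839e-04]), 'ft_force': array([-0.44485639,  0.23002863, -0.56427539]), 'ft_torque': array([-0.00806796, -0.04335717,  0.03043092]), 'grip_width': 0.08559581942914302}
```

View pics/scene0.png

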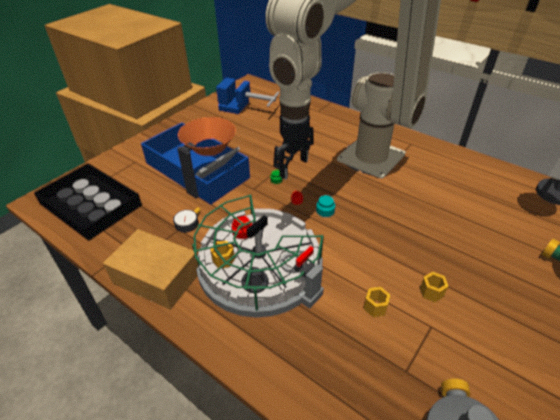

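View pics/side0.png

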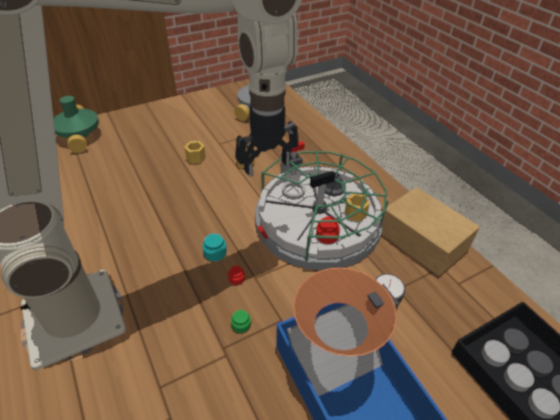

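View pics/wrist0.png

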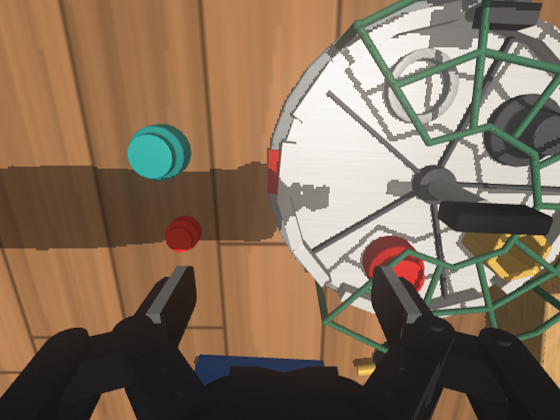

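```bash
python3 - <<'E'
from h import *
def crop(f,x0,y0,x1,y1,s,o):
    im=cv2.imread('pics/'+f+'.png')[y0:y1,x0:x1]; cv2.imwrite('pics/'+o+'.png',cv2.resize(im,None,fx=s,fy=s,interpolation=cv2.INTER_CUBIC))
crop('scene0',180,180,460,320,2.8,'c1'); crop('side0',180,90,400,270,3.4,'c2')
for p in((377,300),(434,286),(455,388)): print(px2z('scene0',*p,0.025))
print(px2z('side0',195,152,0.025),px2z('side0',242,113,.025))
print('funnel',px2z('side0',345,318,0.203),px2z('scene0',207,135,.203))
print('hub handle',tri('scene0',(258,227),'side0',(321,179)))
print('plunger',tri('scene0',(304,257),'side0',(298,147)))
E
```

```text
[0.58341832 0.32963994 0.025     ]
[0.45330394 0.42873431 0.025     ]
[0.68604086 0.57116277 0.025     ]
[0.45870976 0.42996026 0.025     ] [0.69525532 0.57619629 0.025     ]
funnel [ 0.44929845 -0.39242158  0.203     ] [ 0.47300935 -0.36019637  0.203     ]
hub handle [0.6565887  0.0008183  0.15183408]
plunger [0.67274574 0.15404758 0.15172501]
```

View pics/c1.png

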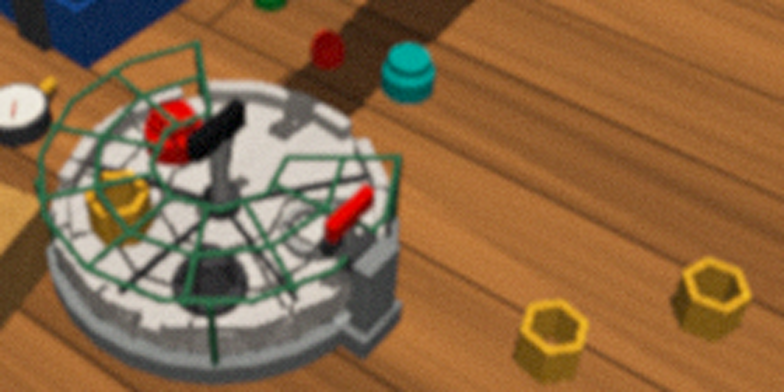

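View pics/c2.png

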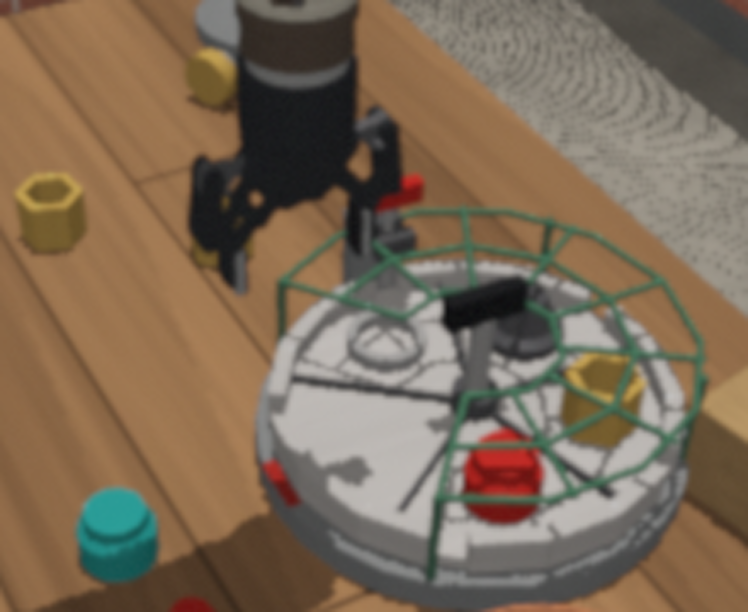

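>>> send_rows --deltas '[{"grip": 1,"translation": [0.05,0,-0.03],"twist": [0,0,0]},{"grip": 1,"translation": [0.1,0,-0.06],"twist": [0,0,0]},{"grip": 1,"translation": [0.16,0,-0.09],"twist": [0,0,0]},{"grip": 1,"translation": [0.16,0,-0.09],"twist": [0,0,0]},{"grip": 1,"translation": [0.16,0,-0.09],"twist": [0,0,0]}]'

```text
clock: 0.78
eef_pos: [0.4994, 0.1601, 0.32]
tool_rot: [0.707, 0.708, -0.001, -0.001]
ft_force: [-0.2, 0.6, -0.8]
grip_width: 0.0857
```

```bash
python3 - <<'E'
from h import *
for n in('scene','side','wrist'): snap(n,n+'1')
o=bot.get_obs(); print(o['clock'],o['eef_pos'],o['tool_rot'],o['joint_pos'])
E
```

```text
0.925 [0.49926616 0.15860996 0.31955132] [ 0.70775594  0.70645435 -0.00167615 -0.0009904 ] [3.07474836e-01 2.75204483e-01 2.77788369e-01 1.57726774e+00
 2.20594682e-04 1.88011147e+00]
```

View pics/wrist1.png

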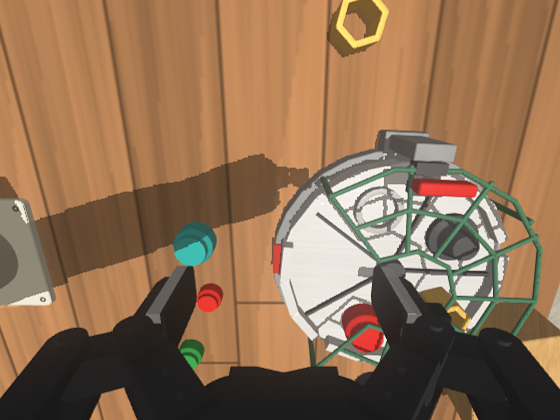

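View pics/side1.png

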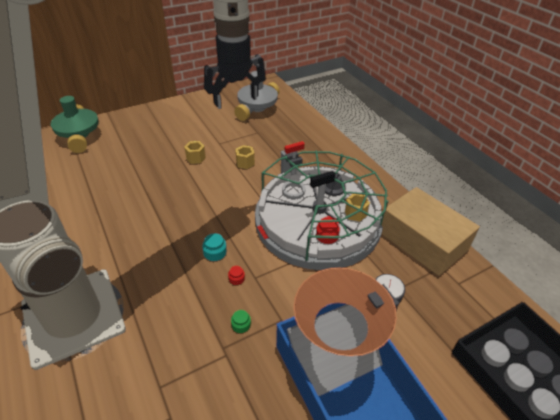

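```bash
python3 - <<'E'
from h import *
def crop(f,x0,y0,x1,y1,s,o):
    im=cv2.imread('pics/'+f+'.png')[y0:y1,x0:x1]; cv2.imwrite('pics/'+o+'.png',cv2.resize(im,None,fx=s,fy=s,interpolation=cv2.INTER_CUBIC))
crop('wrist1',370,120,510,220,5.6,'c3'); crop('side1',180,130,330,220,5.2,'c4');crop('scene1',220,180,340,290,5.5,'c5')
for p in ((415,187),(476,188)): print(px2z('wrist1',*p,0.158))
E
```

```text
[0.63301736 0.15696358 0.158     ]
[0.69517707 0.15585186 0.158     ]
```

View pics/c3.png

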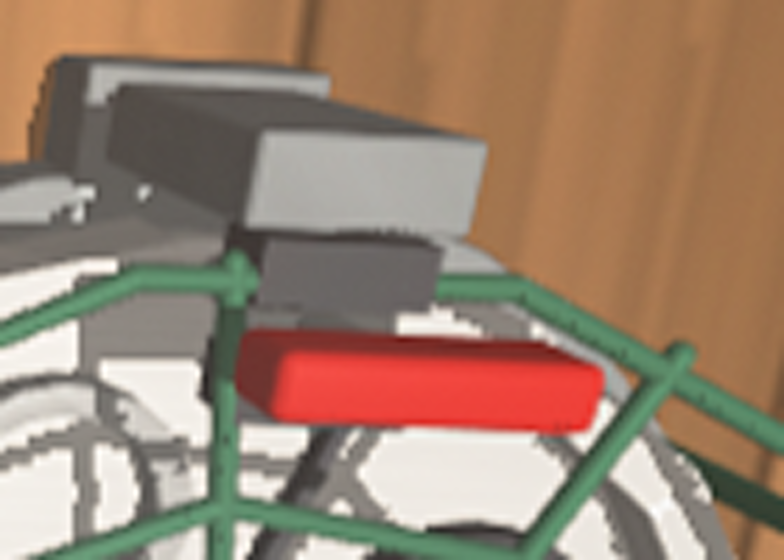

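View pics/c4.png

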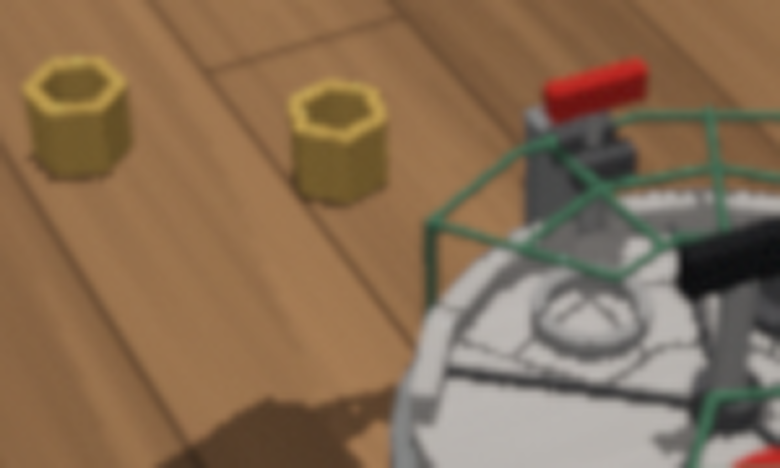

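View pics/c5.png

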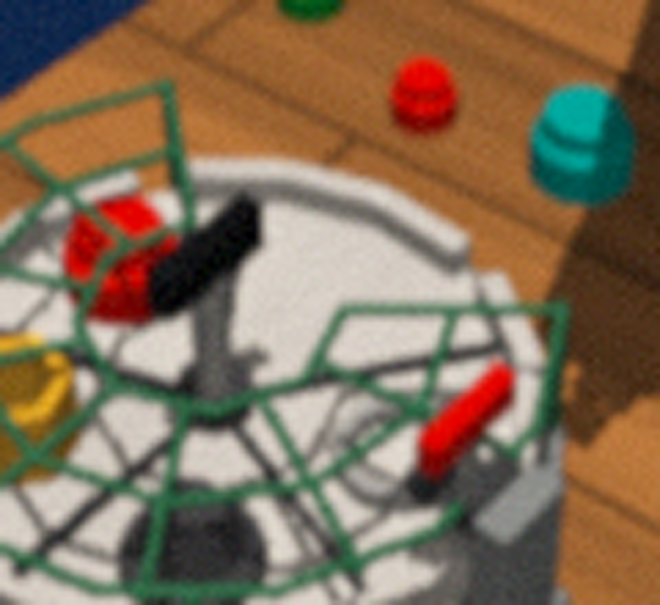

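```bash
python3 - <<'E'
from h import *
P=[px2z('wrist1',370+x/5.6,120+y/5.6,0.161) for x,y in((290,350),(605,368),(590,430),(275,418))]
for p in P: print(p)
print(np.mean(P,0), np.degrees(np.arctan2(*(P[1]-P[0])[[1,0]])),np.degrees(np.arctan2(*(P[2]-P[3])[[1,0]])))
E
```

```text
[0.63785784 0.16247513 0.161     ]
[0.69481423 0.15908744 0.161     ]
[0.69445864 0.14742484 0.161     ]
[0.63697054 0.14975244 0.161     ]
[0.66602531 0.15468496 0.161     ] -3.4038641487872194 -2.3185538772881826
```

>>> send_rows --deltas '[{"grip": 1,"translation": [0,0.03,0.0],"twist": [0,0,-10]},{"grip": 1,"translation": [0,0.06,0],"twist": [0,0,-20]},{"grip": 1,"translation": [0,0.09,0],"twist": [0,0,-30]},{"grip": 1,"translation": [0,0.12,0.0],"twist": [0,0,-40]},{"grip": 1,"translation": [0,0.12,0.0],"twist": [0,0,-50]}]'

```text
clock: 1.55
eef_pos: [0.6208, 0.1562, 0.3162]
tool_rot: [0.342, 0.94, -0.002, -0.003]
ft_force: [0.1, 0.3, -0.4]
grip_width: 0.0853
```

>>> send_rows --deltas '[{"grip": 1,"translation": [0,0,0.0],"twist": [0,0,-10]},{"grip": 1,"translation": [0,0,0],"twist": [0,0,-20]},{"grip": 1,"translation": [0,0,0],"twist": [0,0,-30]},{"grip": 1,"translation": [0,0,0.0],"twist": [0,0,-37]},{"grip": 1,"translation": [0,0,0.0],"twist": [0,0,-37]}]'

```text
clock: 2.17
eef_pos: [0.6208, 0.1546, 0.3155]
tool_rot: [0.028, 1.0, -0.001, -0.004]
ft_force: [-0.1, -0.7, -0.1]
grip_width: 0.0853
```

```bash
python3 - <<'E'
from h import *
for n in('scene','side','wrist'): snap(n,n+'2')
o=bot.get_obs(); print(o['clock'],o['eef_pos'],R.from_quat(o['tool_rot']).as_matrix().round(3),o['joint_pos'])
E
```

```text
2.325 [0.6208359  0.15537202 0.31586462] [[-0.998  0.055 -0.008]
 [ 0.055  0.999 -0.002]
 [ 0.008 -0.003 -1.   ]] [ 2.45388011e-01  5.46154466e-01  6.75743393e-01  1.70859339e+00
 -3.42016924e-04  2.99960540e-01]
```

View pics/wrist2.png

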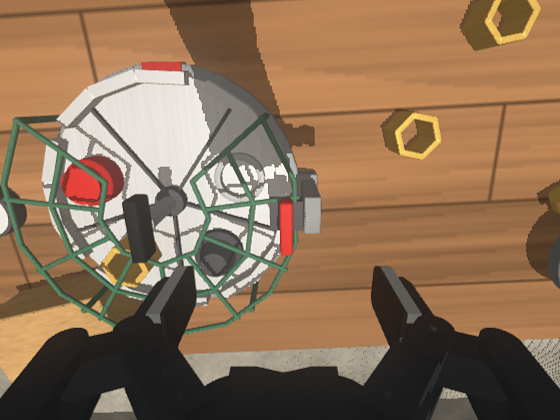

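```bash
python3 - <<'E'
from h import *
def crop(f,x0,y0,x1,y1,s,o):
    im=cv2.imread('pics/'+f+'.png')[y0:y1,x0:x1]; cv2.imwrite('pics/'+o+'.png',cv2.resize(im,None,fx=s,fy=s,interpolation=cv2.INTER_CUBIC))
crop('wrist2',40,60,330,290,2.6,'c6'); crop('wrist2',375,0,560,170,4.2,'c7')
im=load('wrist2')['img'].astype(int); m=((im[...,2]>150)&(im[...,1]<60)&(im[...,0]<60)).astype(np.uint8)
n,l,s,c=cv2.connectedComponentsWithStats(m)
for i in range(1,n):
    if s[i,4]>100: print(s[i],c[i], cv2.minAreaRect(np.argwhere(l==i)[:,::-1].astype(np.float32)))
E
```

```text
(no output)
```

View pics/c6.png

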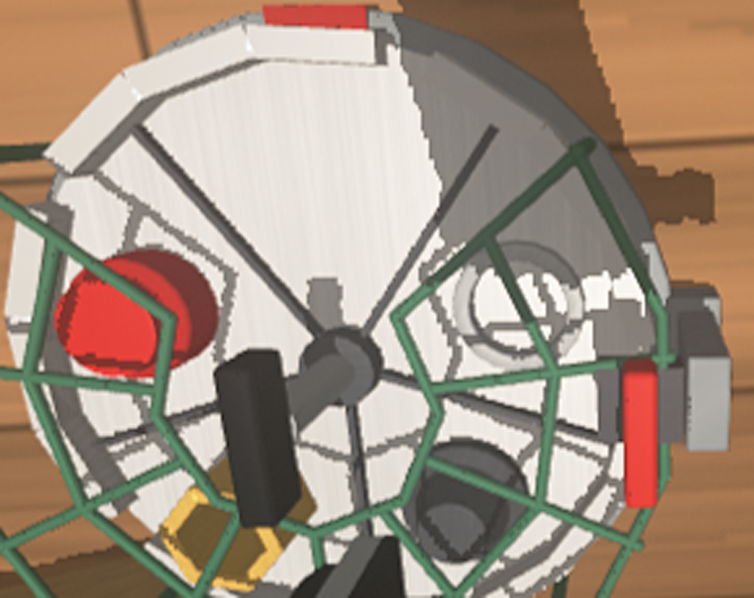

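View pics/c7.png

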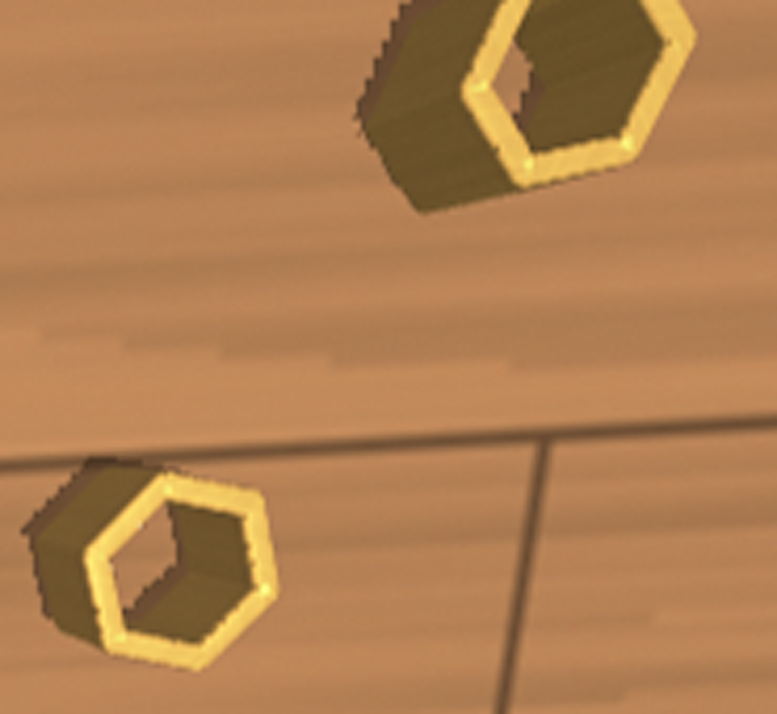

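```bash
python3 - <<'E'
from h import *
g=lambda x,y,z:px2z('wrist2',40+x/2.6,60+y/2.6,z)
P=[g(627,385,.161),g(657,383,.161),g(657,506,.161),g(627,503,.161)]
print(np.array(P).round(4),np.mean(P,0))
print('handle',[g(*p,.167).round(4) for p in((217,370),(253,363),(278,525),(243,526))])
print('magnut',g(223,543,.095)); print('cap',g(118,318,.095)); print('hubpost',g(345,372,.06))
h=lambda x,y,z=.05:px2z('wrist2',375+x/4.2,y/4.2,z)
n1=[h(*p) for p in((87,548),(168,476),(263,495),(276,588),(200,668),(108,648))]
n2=[h(*p) for p in((463,88),(525,186),(632,160),(695,40))]
for n in(n1,n2):
  n=np.array(n); print(n.round(4)); 
n=np.array(n1); print('n1',n.mean(0),[np.degrees(np.arctan2(*(n[(i+1)%6]-n[i])[[1,0]])) for i in range(6)])
n=np.array(n2); print('n2',(n[0]+n[3])/2,[np.degrees(np.arctan2(*(n[(i+1)]-n[i])[[1,0]])) for i in range(3)])
E
```

```text
[[0.6413 0.1509 0.161 ]
 [0.6411 0.1627 0.161 ]
 [0.6947 0.1602 0.161 ]
 [0.6927 0.1479 0.161 ]] [0.66744064 0.15543418 0.161     ]
handle [array([ 0.6246, -0.0051,  0.167 ]), array([0.6226, 0.0093, 0.167 ]), array([0.6919, 0.0053, 0.167 ]), array([ 0.6915, -0.0091,  0.167 ])]
magnut [ 0.73838193 -0.06317446  0.095     ]
cap [ 0.61804561 -0.08638544  0.095     ]
hubpost [0.66084527 0.00113966 0.06      ]
[[0.5819 0.301  0.05  ]
 [0.562  0.3241 0.05  ]
 [0.5692 0.3533 0.05  ]
 [0.5973 0.3601 0.05  ]
 [0.6211 0.3388 0.05  ]
 [0.6131 0.3094 0.05  ]]
[[0.4631 0.3973 0.05  ]
 [0.4887 0.4184 0.05  ]
 [0.4837 0.4472 0.05  ]
 [0.455  0.4587 0.05  ]]
n1 [0.59076886 0.3311329  0.05      ] [np.float64(130.7921083910813), np.float64(76.20645525759394), np.float64(13.64918075086941), np.float64(-41.89762846812409), np.float64(-105.1321299675061), np.float64(-164.92717407819916)]
n2 [0.45907351 0.42799239 0.05      ] [np.float64(39.537534437015), np.float64(99.72547747808842), np.float64(158.09185761483772)]
```

>>> send_rows --deltas '[{"grip": 1,"translation": [-0.025,0,0.03],"twist": [0,0,0]},{"grip": 1,"translation": [-0.047,0,0.07],"twist": [0,0,0]},{"grip": 1,"translation": [-0.047,0,0.1],"twist": [0,0,0]},{"grip": 1,"translation": [-0.047,0,0.1],"twist": [0,0,0]}]'

```text
clock: 2.82
eef_pos: [0.6651, 0.1518, 0.2117]
tool_rot: [0.028, 1.0, -0.002, -0.008]
ft_force: [-0.2, 0.2, 1.1]
grip_width: 0.0853
```

```bash
python3 - <<'E'
from h import *
for n in('scene','side','wrist'): snap(n,n+'3')
o=bot.get_obs(); print(o['clock'],o['eef_pos'],R.from_quat(o['tool_rot']).as_matrix().round(3),o['joint_pos'])
cv2.imwrite('pics/c8.png',np.hstack([cv2.imread('pics/wrist3.png')[100:420,120:440],cv2.imread('pics/side3.png')[0:320,140:460]]))
E
```

```text
2.975 [0.66765731 0.15270876 0.21760436] [[-0.998  0.055 -0.005]
 [ 0.055  0.998 -0.002]
 [ 0.005 -0.002 -1.   ]] [ 2.25068857e-01  6.42950077e-01  5.89289194e-01  1.52239348e+00
 -4.81559909e-04  2.80064402e-01]
```

View pics/c8.png

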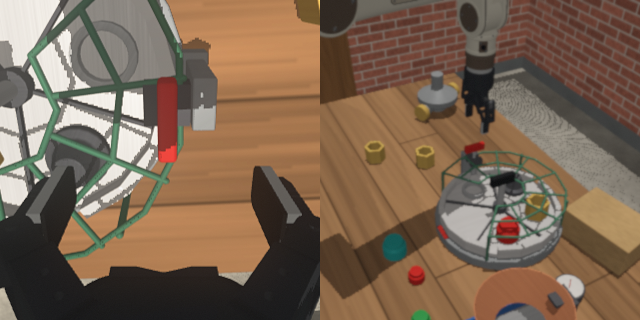

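>>> send_rows --deltas '[{"grip": 1,"translation": [0,0.002,0.04],"twist": [0,0,0]},{"grip": 1,"translation": [0,0.002,0.07],"twist": [0,0,0]},{"grip": 0.5,"translation": [0,0.002,0.082],"twist": [0,0,0]},{"grip": 0.4,"translation": [0,0.002,0.082],"twist": [0,0,0]}]'

```text
clock: 3.48
eef_pos: [0.6676, 0.1547, 0.1365]
tool_rot: [0.028, 1.0, -0.001, -0.002]
ft_force: [-0.3, -0.2, 0.4]
grip_width: 0.0515
```

```bash
python3 - <<'E'
from h import *
for n in('scene','side','wrist'): snap(n,n+'4')
o=bot.get_obs(); print(o['clock'],o['eef_pos'],o['ft_force'],o['grip_width'])
cv2.imwrite('pics/c9.png',np.hstack([cv2.imread('pics/wrist4.png')[100:420,120:440],cv2.resize(cv2.imread('pics/side4.png')[80:240,220:380],None,fx=2,fy=2)]))
E
```

```text
3.625 [0.66861979 0.15486348 0.13793632] [ 0.07505469 -0.88546045  0.83696444] 0.03409255690171315
```

View pics/c9.png

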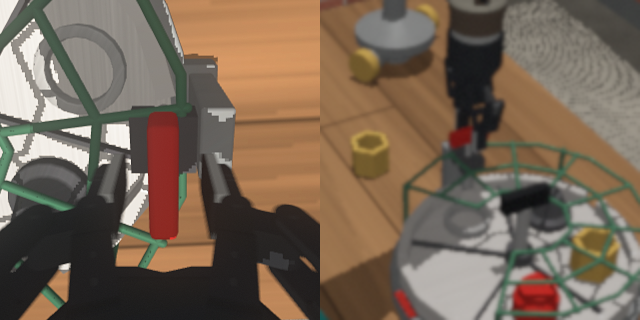

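Centred. Close and lift slightly.

>>> send_rows --deltas '[{"grip": 0,"translation": [0,0,0.004],"twist": [0,0,0]},{"grip": 0,"translation": [0,0,0.004],"twist": [0,0,0]},{"grip": 0,"translation": [0,0,0.004],"twist": [0,0,0]},{"grip": 0,"translation": [0,0,0.004],"twist": [0,0,0]}]'

```text
clock: 4.12
eef_pos: [0.6697, 0.1547, 0.1355]
tool_rot: [0.028, 1.0, -0.0, 0.001]
ft_force: [0.2, -1.1, 5.5]
grip_width: 0.0131
```

>>> send_rows --deltas '[{"grip": 0,"translation": [0,0,-0.006],"twist": [0,0,0]},{"grip": 0,"translation": [0,0,-0.013],"twist": [0,0,0]},{"grip": 0,"translation": [0,0,-0.019],"twist": [0,0,0]},{"grip": 0,"translation": [0,0,-0.02],"twist": [0,0,0]},{"grip": 0,"translation": [0,0,-0.02],"twist": [0,0,0]}]'

```text
clock: 4.75
eef_pos: [0.6694, 0.1547, 0.1546]
tool_rot: [0.028, 1.0, -0.0, 0.0]
ft_force: [4.1, -0.3, -11.6]
grip_width: 0.0127
```

```bash
python3 - <<'E'
from h import *
for n in('scene','side','wrist'): snap(n,n+'5')
o=bot.get_obs(); print(o['clock'],o['eef_pos'],o['ft_force'],o['grip_width'],o['joint_pos'])
cv2.imwrite('pics/c10.png',np.hstack([cv2.imread('pics/wrist5.png')[100:420,120:440],cv2.resize(cv2.imread('pics/side5.png')[80:240,220:380],None,fx=2,fy=2)]))
E
```

```text
4.9 [0.66937667 0.15470531 0.15488846] [  4.91543677  -0.06777485 -10.92126139] 0.012922239199303685 [ 2.27603141e-01  6.58261415e-01  4.55089095e-01  1.36691924e+00
 -1.07014014e-03  2.82913765e-01]
```

View pics/c10.png

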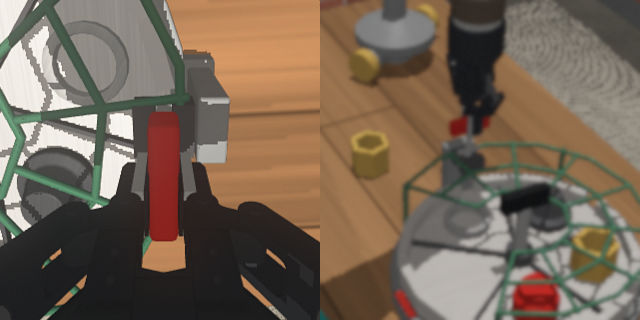

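>>> send_rows --deltas '[{"grip": 0,"translation": [0,0,-0.001],"twist": [0,0,-10]},{"grip": 0,"translation": [0,0,-0.001],"twist": [0,0,-20]},{"grip": 0,"translation": [0.001,0.001,-0.001],"twist": [0,0,-30]},{"grip": 0,"translation": [0.001,0.001,-0.001],"twist": [0,0,-40]},{"grip": 0,"translation": [0.001,0.001,-0.001],"twist": [0,0,-50]}]'

```text
clock: 5.52
eef_pos: [0.6681, 0.1576, 0.1557]
tool_rot: [-0.401, 0.916, 0.001, 0.001]
ft_force: [3.4, 4.5, -10.4]
grip_width: 0.0129
```

>>> send_rows --deltas '[{"grip": 0,"translation": [0,0,0],"twist": [0,0,-10]},{"grip": 0,"translation": [0,0,0],"twist": [0,0,-20]},{"grip": 0,"translation": [0,0,0],"twist": [0,0,-30]},{"grip": 0,"translation": [0,0,0],"twist": [0,0,-38]},{"grip": 0,"translation": [0,0,0],"twist": [0,0,-42]}]'

```text
clock: 6.15
eef_pos: [0.6657, 0.1588, 0.1546]
tool_rot: [-0.704, 0.71, 0.003, -0.001]
ft_force: [-1.4, 3.0, -10.9]
grip_width: 0.0127
```

```bash
python3 - <<'E'
from h import *
for n in('scene','side','wrist'): snap(n,n+'6')
o=bot.get_obs(); print(o['clock'],o['eef_pos'],o['ft_force'],o['ft_torque'],o['grip_width'],o['joint_pos'],R.from_quat(o['tool_rot']).as_matrix().round(3))
cv2.imwrite('pics/c11.png',np.hstack([cv2.imread('pics/wrist6.png')[100:420,120:440],cv2.resize(cv2.imread('pics/side6.png')[80:240,220:380],None,fx=2,fy=2)]))
E
```

```text
6.3 [0.66581008 0.15869    0.15470078] [ -2.54957923   4.29714412 -10.705016  ] [ 0.7566091   0.35516884 -0.02856092] 0.012961059506792952 [ 0.23194259  0.65678283  0.45194919  1.36986776  0.00458576 -1.32551755] [[-0.013 -1.    -0.005]
 [-1.     0.013  0.004]
 [-0.004  0.005 -1.   ]]
```

View pics/c11.png

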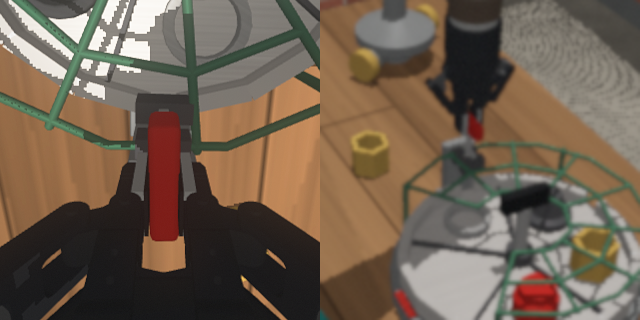

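>>> send_rows --deltas '[{"grip": 0,"translation": [0,0,0.002],"twist": [0,0,0]},{"grip": 0,"translation": [0,0,0.004],"twist": [0,0,0]},{"grip": 0,"translation": [0,0,0.004],"twist": [0,0,0]}]'

```text
clock: 6.68
eef_pos: [0.6657, 0.1588, 0.1516]
tool_rot: [-0.702, 0.712, 0.003, -0.0]
ft_force: [-2.3, 3.0, -6.5]
grip_width: 0.0128
```

>>> send_rows --deltas '[{"grip": 0.5,"translation": [0,0,0],"twist": [0,0,0]},{"grip": 0.5,"translation": [0,0,0],"twist": [0,0,0]},{"grip": 0.5,"translation": [0,0,-0.02],"twist": [0,0,0]},{"grip": 0.6,"translation": [0,0,-0.06],"twist": [0,0,0]},{"grip": 0.6,"translation": [0,0,-0.09],"twist": [0,0,0]}]'

```text
clock: 7.3
eef_pos: [0.6671, 0.1581, 0.2449]
tool_rot: [-0.702, 0.712, 0.002, 0.002]
ft_force: [1.1, -0.2, -0.4]
grip_width: 0.051
```

```bash
python3 - <<'E'
from h import *
for n in('scene','side','wrist'): snap(n,n+'7')
o=bot.get_obs(); print(o['clock'],o['eef_pos'],o['ft_force'],o['grip_width'],o['joint_pos'])
cv2.imwrite('pics/c12.png',np.hstack([cv2.imread('pics/wrist7.png')[100:420,120:440],cv2.resize(cv2.imread('pics/side7.png')[80:240,220:380],None,fx=2,fy=2)]))
E
```

```text
7.45 [0.66793989 0.1583607  0.24542536] [-0.30366489  0.88238065 -0.5201978 ] 0.05164571838460771 [ 0.23081355  0.63693858  0.64982881  1.57922611  0.00447034 -1.32583742]
```

View pics/c12.png

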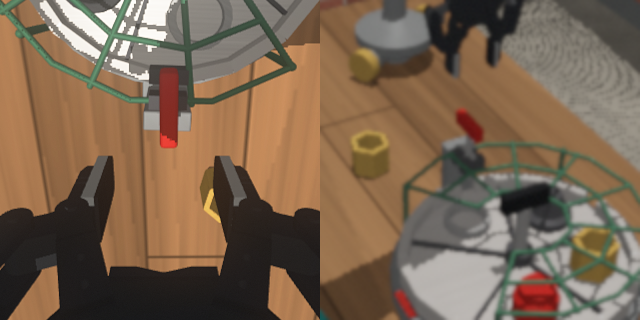

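>>> send_rows --deltas '[{"grip": 0.7,"translation": [0.03,0.002,0],"twist": [0,0,10]},{"grip": 0.7,"translation": [0.06,0.004,0],"twist": [0,0,20]},{"grip": 0.7,"translation": [0.09,0.006,0],"twist": [0,0,30]},{"grip": 0.7,"translation": [0.12,0.008,0],"twist": [0,0,40]},{"grip": 0.7,"translation": [0.158,0.0105,0],"twist": [0,0,50]}]'

```text
clock: 8.07
eef_pos: [0.6547, -0.0003, 0.2434]
tool_rot: [-0.333, 0.943, 0.002, 0.002]
ft_force: [0.2, -0.1, 0.4]
grip_width: 0.0598
```

>>> send_rows --deltas '[{"grip": 0.7,"translation": [0,0,0],"twist": [0,0,10]},{"grip": 0.7,"translation": [0,0,0],"twist": [0,0,20]},{"grip": 0.7,"translation": [0,0,0],"twist": [0,0,30]},{"grip": 0.7,"translation": [0,0,0],"twist": [0,0,40]},{"grip": 0.7,"translation": [0,0,0],"twist": [0,0,42]}]'

```text
clock: 8.7
eef_pos: [0.6544, -0.0005, 0.2424]
tool_rot: [0.027, 1.0, 0.002, 0.0]
ft_force: [-0.4, 0.4, 0.2]
grip_width: 0.0601
```

```bash
cat >> h.py <<'E'
def look(k,wc=(100,420,120,440),sc=(80,240,220,380)):
    for n in('scene','side','wrist'): snap(n,n+str(k))
    o=bot.get_obs(); M=R.from_quat(o['tool_rot']).as_matrix()
    print('t',o['clock'],'p',o['eef_pos'].round(4),'F',o['ft_force'].round(1),'T',o['ft_torque'].round(2),'w',round(o['grip_width'],4),'phi',round(np.degrees(np.arctan2(-M[1,0],-M[0,0])),2),'tilt',M[:,2].round(3),'j',o['joint_pos'].round(3))
    a=cv2.imread(f'pics/wrist{k}.png')[wc[0]:wc[1],wc[2]:wc[3]]; b=cv2.imread(f'pics/side{k}.png')[sc[0]:sc[1],sc[2]:sc[3]]
    b=cv2.resize(b,(int(b.shape[1]*a.shape[0]/b.shape[0]),a.shape[0]),interpolation=cv2.INTER_CUBIC)
    cv2.imwrite(f'pics/L{k}.png',np.hstack([a,b]))
def delta(p,phi=None):
    o=bot.get_obs(); M=R.from_quat(o['tool_rot']).as_matrix(); d=M.T@(np.array(p)-o['eef_pos'])
    c=np.degrees(np.arctan2(-M[1,0],-M[0,0]))
    print('delta tool',d.round(4), 'twist z',None if phi is None else round(-(phi-c),2))
E
python3 -c "
from h import *
look(8,(0,420,0,560),(100,280,220,400)); delta((.6575,0,.136),-3.2)"
```

```text
t 8.85 p [ 6.546e-01 -4.000e-04  2.429e-01] F [ 0.7  0.2 -0.6] T [-0.01  0.06 -0.02] w 0.0598 phi -2.99 tilt [ 0.001  0.005 -1.   ] j [-0.003  0.561  0.514  1.522  0.005  0.049]
delta tool [-0.0028 -0.      0.1069] twist z 0.21
```

View pics/wrist8.png

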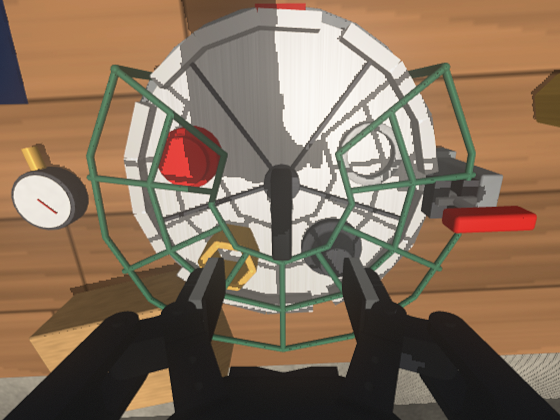

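>>> send_rows --deltas '[{"grip": 0.7,"translation": [-0.003,0,0.03],"twist": [0,0,0]},{"grip": 0.7,"translation": [-0.003,0,0.07],"twist": [0,0,0]},{"grip": 0.6,"translation": [-0.003,0,0.1],"twist": [0,0,0]},{"grip": 0.4,"translation": [-0.003,0,0.106],"twist": [0,0,0]},{"grip": 0.4,"translation": [-0.003,0,0.106],"twist": [0,0,0]}]'

```text
clock: 9.48
eef_pos: [0.6579, -0.0, 0.1373]
tool_rot: [0.026, 1.0, 0.003, 0.001]
ft_force: [-0.0, -0.4, 0.7]
grip_width: 0.034
```

>>> send_rows --deltas '[{"grip": 0,"translation": [0,0,0],"twist": [0,0,0]},{"grip": 0,"translation": [0,0,0],"twist": [0,0,0]},{"grip": 0,"translation": [0,0,0],"twist": [0,0,0]},{"grip": 0,"translation": [0,0,0],"twist": [0,0,0]}]'

```text
clock: 9.98
eef_pos: [0.6588, -0.0019, 0.1394]
tool_rot: [0.026, 1.0, 0.001, 0.002]
ft_force: [-1.7, -5.4, 3.7]
grip_width: 0.0154
```

```bash
python3 -c "
from h import *
look(9,(0,420,0,560),(100,280,220,400)); delta((.6575,0,.136),-147)"
```

```text
t 10.125 p [ 0.6589 -0.0019  0.1395] F [-0.5 -5.3  4.9] T [-1.67  0.28  0.27] w 0.015 phi -3.0 tilt [ 0.005  0.001 -1.   ] j [-4.000e-03  6.020e-01  3.150e-01  1.279e+00  1.000e-03  4.900e-02]
delta tool [0.0015 0.0018 0.0035] twist z 144.0
```

View pics/L9.png

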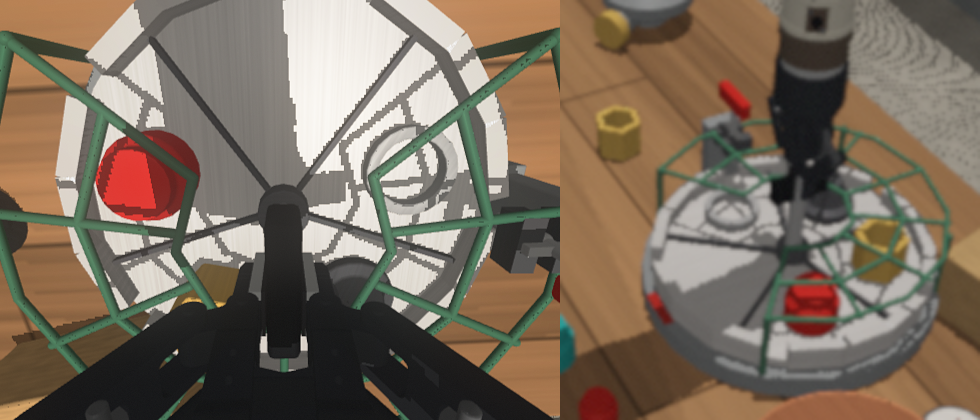

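>>> send_rows --deltas '[{"grip": 0,"translation": [0,-0.001,0],"twist": [0,0,10]},{"grip": 0,"translation": [0.001,-0.001,0],"twist": [0,0,20]},{"grip": 0,"translation": [0.001,-0.001,0],"twist": [0,0,30]},{"grip": 0,"translation": [0.001,-0.001,0],"twist": [0,0,40]},{"grip": 0,"translation": [0.001,-0.001,0],"twist": [0,0,50]}]'

```text
clock: 10.75
eef_pos: [0.6587, -0.0023, 0.1395]
tool_rot: [0.448, 0.894, 0.002, 0.003]
ft_force: [2.0, -0.6, -2.9]
grip_width: 0.0148
```

```bash
python3 -c "
from h import *
look(10,(0,420,0,560),(100,280,220,400)); delta((.658,-.0022,.139),-147)"
```

```text
t 10.9 p [ 0.6588 -0.0025  0.1396] F [ 5.3  0.3 -2.8] T [-0.55 -0.51  0.57] w 0.0151 phi -52.84 tilt [ 0.007  0.002 -1.   ] j [-0.005  0.6    0.312  1.276  0.002  0.918]
delta tool [ 0.0008 -0.0005  0.0006] twist z 94.16
```

View pics/L10.png

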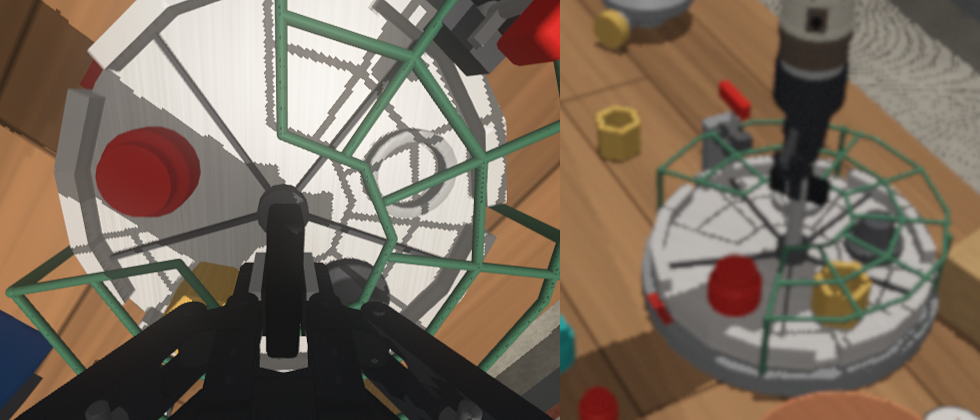

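Turning fine.

>>> send_rows --deltas '[{"grip": 0,"translation": [0.001,0,0],"twist": [0,0,10]},{"grip": 0,"translation": [0.001,0,0],"twist": [0,0,20]},{"grip": 0,"translation": [0.001,0,0],"twist": [0,0,30]},{"grip": 0,"translation": [0.001,0,0],"twist": [0,0,40]},{"grip": 0,"translation": [0.001,0,0],"twist": [0,0,50]}]'

```text
clock: 11.52
eef_pos: [0.6583, -0.0021, 0.1399]
tool_rot: [0.782, 0.623, 0.003, 0.002]
ft_force: [2.1, -2.7, -2.2]
grip_width: 0.0149
```

>>> send_rows --deltas '[{"grip": 0,"translation": [0,0,0],"twist": [0,0,10]},{"grip": 0,"translation": [0,0,0],"twist": [0,0,20]},{"grip": 0,"translation": [0,0,0],"twist": [0,0,30]},{"grip": 0,"translation": [0,0,0],"twist": [0,0,40]},{"grip": 0,"translation": [0,0,0],"twist": [0,0,44]}]'

```text
clock: 12.15
eef_pos: [0.6584, -0.002, 0.1399]
tool_rot: [0.959, 0.285, 0.004, 0.0]
ft_force: [1.6, -1.5, -2.2]
grip_width: 0.0148
```

```bash
python3 -c "
from h import *
look(11,(0,420,0,560),(100,280,220,400)); delta((.658,-.0022,.139),-147)"
```

```text
t 12.3 p [ 0.6584 -0.0019  0.1399] F [ 1.6 -1.1 -2.6] T [-0.33 -0.18 -0.07] w 0.015 phi -146.76 tilt [ 0.007  0.002 -1.   ] j [-4.000e-03  5.980e-01  3.100e-01  1.275e+00  2.000e-03  2.558e+00]
delta tool [-0.0005  0.      0.0009] twist z 0.24
```

View pics/L11.png

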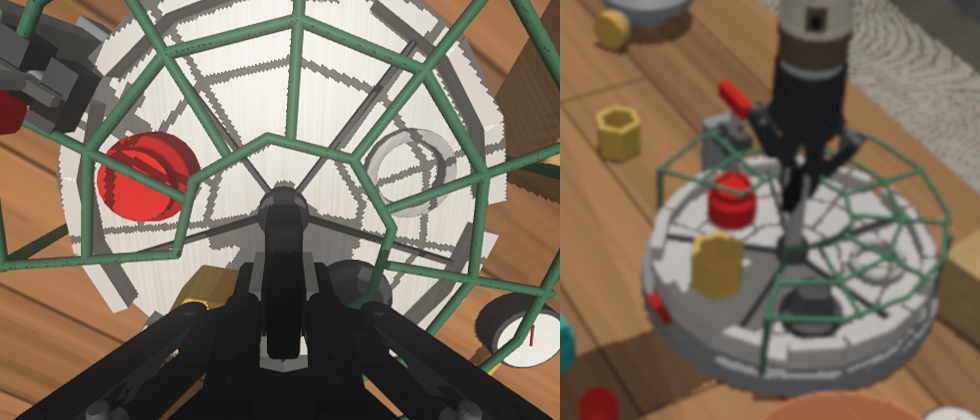

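>>> send_rows --deltas '[{"grip": 0.5,"translation": [0,0,0],"twist": [0,0,0]},{"grip": 0.5,"translation": [0,0,0],"twist": [0,0,0]},{"grip": 0.5,"translation": [0,0,-0.02],"twist": [0,0,0]},{"grip": 0.5,"translation": [0,0,-0.06],"twist": [0,0,0]},{"grip": 0.6,"translation": [0,0,-0.1],"twist": [0,0,0]}]'

```text
clock: 12.92
eef_pos: [0.6572, -0.0018, 0.2409]
tool_rot: [0.958, 0.287, 0.004, -0.0]
ft_force: [0.2, -0.4, 0.4]
grip_width: 0.0511
```

>>> send_rows --deltas '[{"grip": 0.6,"translation": [0,0,0],"twist": [0,0,-10]},{"grip": 0.6,"translation": [0,0,0],"twist": [0,0,-20]},{"grip": 0.6,"translation": [0,0,0],"twist": [0,0,-30]},{"grip": 0.6,"translation": [0,0,0],"twist": [0,0,-40]},{"grip": 0.6,"translation": [0,0,0],"twist": [0,0,-50]}]'

```text
clock: 13.55
eef_pos: [0.6571, -0.0015, 0.2412]
tool_rot: [0.745, 0.667, 0.004, 0.001]
ft_force: [-0.4, 0.3, 0.8]
grip_width: 0.0511
```

>>> send_rows --deltas '[{"grip": 0.6,"translation": [0,0,0],"twist": [0,0,-10]},{"grip": 0.6,"translation": [0,0,0],"twist": [0,0,-20]},{"grip": 0.6,"translation": [0,0,0],"twist": [0,0,-30]},{"grip": 0.6,"translation": [0,0,0],"twist": [0,0,-40]},{"grip": 0.6,"translation": [0,0,0],"twist": [0,0,-50]}]'

```text
clock: 14.18
eef_pos: [0.657, -0.0012, 0.2415]
tool_rot: [0.39, 0.921, 0.003, 0.002]
ft_force: [-0.5, -0.0, 0.5]
grip_width: 0.051
```

>>> send_rows --deltas '[{"grip": 0.6,"translation": [0,0,0],"twist": [0,0,-10]},{"grip": 0.6,"translation": [0,0,0],"twist": [0,0,-20]},{"grip": 0.6,"translation": [0,0,0],"twist": [0,0,-30]},{"grip": 0.6,"translation": [0,0,0],"twist": [0,0,-40]},{"grip": 0.6,"translation": [0,0,0],"twist": [0,0,-50]}]'

```text
clock: 14.8
eef_pos: [0.6569, -0.0009, 0.2418]
tool_rot: [-0.039, 0.999, 0.002, 0.004]
ft_force: [0.0, -1.0, -0.7]
grip_width: 0.0511
```

```bash
python3 -c "
from h import *
look(12,(0,420,0,560),(100,280,220,400)); delta((.667,.157,.24),89.2)"
```

```text
t 14.95 p [ 0.6569 -0.001   0.2417] F [ 0.1 -0.1 -0.4] T [ 0.03 -0.01 -0.01] w 0.0513 phi 3.99 tilt [ 0.007  0.004 -1.   ] j [-0.003  0.562  0.512  1.514  0.004 -0.073]
delta tool [-0.021   0.1569  0.0024] twist z -85.21
```

View pics/L12.png

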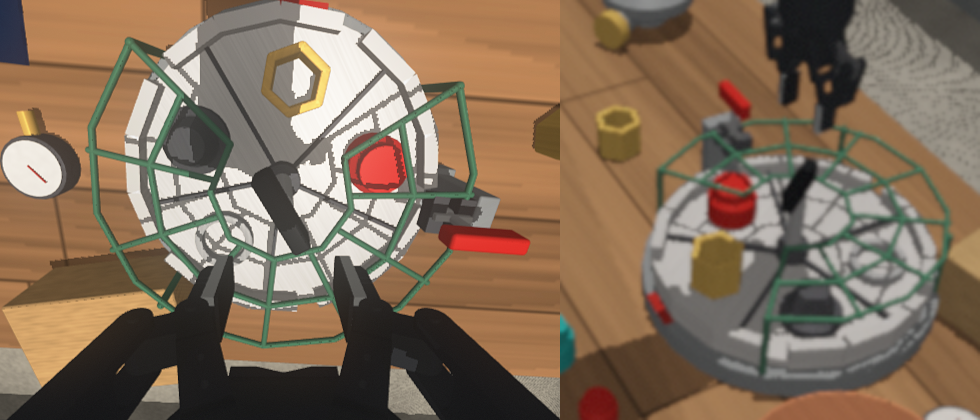

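>>> send_rows --deltas '[{"grip": 0.6,"translation": [-0.004,0.03,0],"twist": [0,0,-10]},{"grip": 0.6,"translation": [-0.008,0.06,0],"twist": [0,0,-20]},{"grip": 0.6,"translation": [-0.012,0.09,0],"twist": [0,0,-30]},{"grip": 0.6,"translation": [-0.016,0.12,0],"twist": [0,0,-40]},{"grip": 0.6,"translation": [-0.021,0.157,0.002],"twist": [0,0,-50]}]'

```text
clock: 15.58
eef_pos: [0.6671, 0.1578, 0.2408]
tool_rot: [-0.455, 0.891, 0.0, 0.004]
ft_force: [0.2, 0.6, -1.1]
grip_width: 0.0513
```

>>> send_rows --deltas '[{"grip": 0.6,"translation": [0,0,0],"twist": [0,0,-10]},{"grip": 0.6,"translation": [0,0,0],"twist": [0,0,-20]},{"grip": 0.6,"translation": [0,0,0],"twist": [0,0,-30]},{"grip": 0.6,"translation": [0,0,0],"twist": [0,0,-36]},{"grip": 0.6,"translation": [0,0,0],"twist": [0,0,-36]}]'

```text
clock: 16.2
eef_pos: [0.667, 0.1579, 0.2409]
tool_rot: [-0.707, 0.707, -0.001, 0.004]
ft_force: [-0.3, 0.1, -0.1]
grip_width: 0.0514
```

```bash
python3 -c "
from h import *
look(13,(0,420,0,560),(100,280,220,400)); delta((.667,.157,.152),89.2)"
```

```text
t 16.35 p [0.6671 0.1578 0.2409] F [ 0.2 -0.6  0.4] T [-0.01  0.    0.03] w 0.0513 phi 89.99 tilt [ 0.008  0.004 -1.   ] j [ 0.231  0.63   0.626  1.558  0.002 -1.339]
delta tool [0.0012 0.0007 0.0889] twist z 0.79
```

View pics/L13.png

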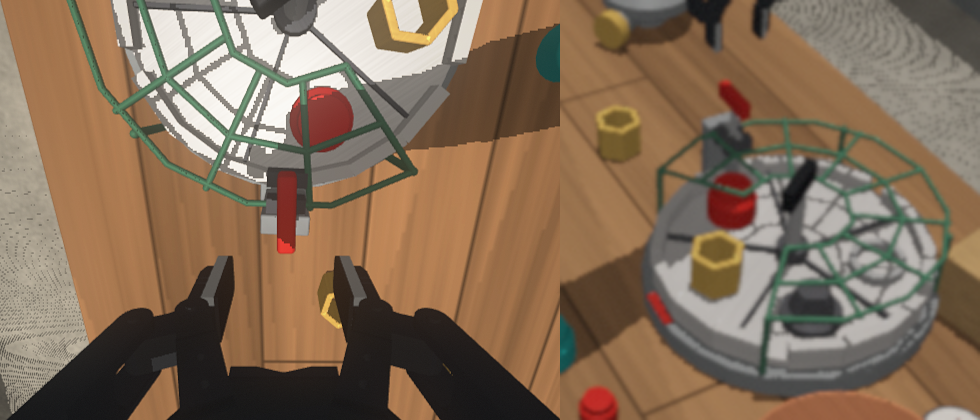

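>>> send_rows --deltas '[{"grip": 0.6,"translation": [0,-0.001,0.03],"twist": [0,0,0]},{"grip": 0.6,"translation": [0,-0.001,0.065],"twist": [0,0,0]},{"grip": 0.5,"translation": [0,-0.001,0.089],"twist": [0,0,0]},{"grip": 0.3,"translation": [0,-0.001,0.089],"twist": [0,0,0]},{"grip": 0.3,"translation": [0,-0.001,0.089],"twist": [0,0,0]}]'

```text
clock: 16.98
eef_pos: [0.6694, 0.1584, 0.1532]
tool_rot: [-0.707, 0.707, -0.002, 0.005]
ft_force: [0.2, 0.4, 0.2]
grip_width: 0.0257
```

>>> send_rows --deltas '[{"grip": 0,"translation": [0,0,0.002],"twist": [0,0,0]},{"grip": 0,"translation": [0,0,0.002],"twist": [0,0,0]},{"grip": 0,"translation": [0,0,0.002],"twist": [0,0,0]},{"grip": 0,"translation": [0,0,0.002],"twist": [0,0,0]}]'

```text
clock: 17.48
eef_pos: [0.6662, 0.1587, 0.1538]
tool_rot: [-0.707, 0.707, 0.0, 0.004]
ft_force: [-11.3, -1.2, 8.1]
grip_width: 0.0126
```

```bash
python3 -c "
from h import *
look(14,(0,420,0,560),(100,280,220,400)); delta((.667,.157,.156),-1)"
```

```text
t 17.625 p [0.6662 0.1586 0.1538] F [-11.6  -0.1   7.1] T [-0.18  2.63 -0.05] w 0.0126 phi 89.97 tilt [ 0.005  0.005 -1.   ] j [ 0.232  0.649  0.436  1.352  0.004 -1.338]
delta tool [ 0.0016 -0.0008 -0.0022] twist z 90.97
```

View pics/L14.png

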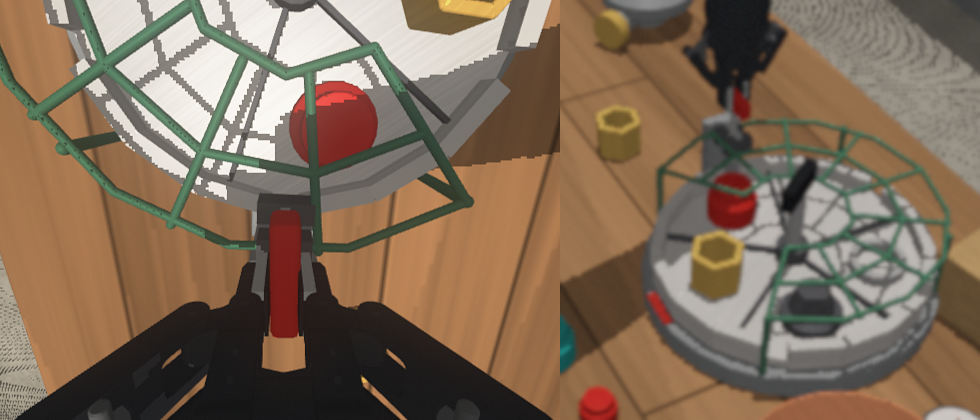

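>>> send_rows --deltas '[{"grip": 0,"translation": [0,0,-0.003],"twist": [0,0,0]},{"grip": 0,"translation": [0,0,-0.004],"twist": [0,0,10]},{"grip": 0,"translation": [0,0,-0.004],"twist": [0,0,20]},{"grip": 0,"translation": [0,0,-0.004],"twist": [0,0,30]},{"grip": 0,"translation": [0,0,-0.004],"twist": [0,0,40]}]'

```text
clock: 18.25
eef_pos: [0.6677, 0.1578, 0.1566]
tool_rot: [-0.419, 0.908, 0.0, 0.004]
ft_force: [5.3, -2.0, -10.8]
grip_width: 0.0128
```

>>> send_rows --deltas '[{"grip": 0,"translation": [0,0,0],"twist": [0,0,10]},{"grip": 0,"translation": [0,0,0],"twist": [0,0,20]},{"grip": 0,"translation": [0,0,0],"twist": [0,0,30]},{"grip": 0,"translation": [0,0,0],"twist": [0,0,40]},{"grip": 0,"translation": [0,0,0],"twist": [0,0,50]}]'

```text
clock: 18.88
eef_pos: [0.669, 0.1551, 0.1551]
tool_rot: [0.008, 1.0, -0.001, 0.004]
ft_force: [4.2, -4.4, -11.7]
grip_width: 0.0127
```

```bash
python3 -c "
from h import *
look(15,(0,420,0,560),(100,280,220,400)); delta((.667,.155,.136),-3)"
```

```text
t 19.025 p [0.669  0.1551 0.1551] F [  5.1  -4.6 -10.9] T [-1.14 -0.87 -0.02] w 0.0128 phi -0.57 tilt [ 0.007 -0.001 -1.   ] j [ 0.229  0.652  0.444  1.356 -0.003  0.239]
delta tool [ 0.0021 -0.0001  0.0191] twist z 2.43
```

View pics/L15.png

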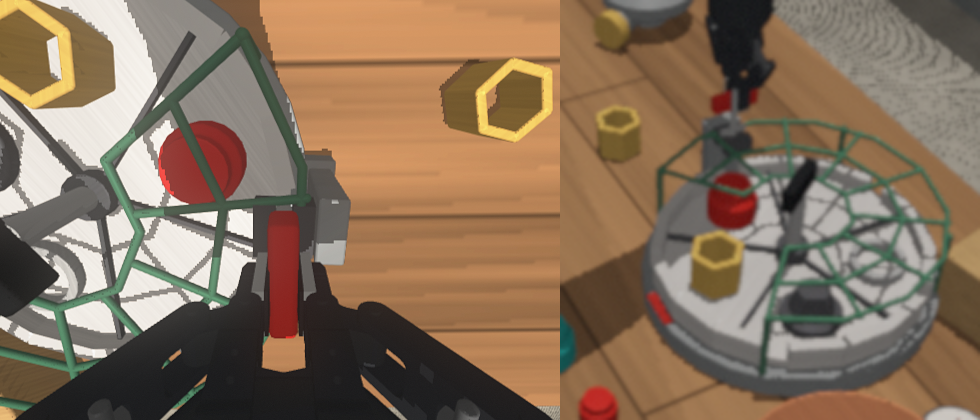

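Twist the last 2.5° and lower with the handle held.

>>> send_rows --deltas '[{"grip": 0,"translation": [0,0,0],"twist": [0,0,2.5]},{"grip": 0,"translation": [0,0,0.005],"twist": [0,0,2.5]},{"grip": 0,"translation": [0.001,0,0.01],"twist": [0,0,2.5]},{"grip": 0,"translation": [0.001,0,0.015],"twist": [0,0,2.5]},{"grip": 0,"translation": [0.001,0,0.02],"twist": [0,0,2.5]}]'

```text
clock: 19.65
eef_pos: [0.6694, 0.1548, 0.1378]
tool_rot: [0.027, 1.0, -0.001, 0.006]
ft_force: [-2.0, -4.1, 13.8]
grip_width: 0.0129
```

```bash
python3 -c "
from h import *
look(16,(0,420,0,560),(100,280,220,400))"
```

```text
t 19.8 p [0.6692 0.1548 0.1379] F [ 1.5 -3.   3.8] T [-0.71  0.05 -0.03] w 0.0129 phi -3.08 tilt [ 0.011 -0.001 -1.   ] j [ 0.229  0.657  0.408  1.311 -0.004  0.283]
```

View pics/L16.png

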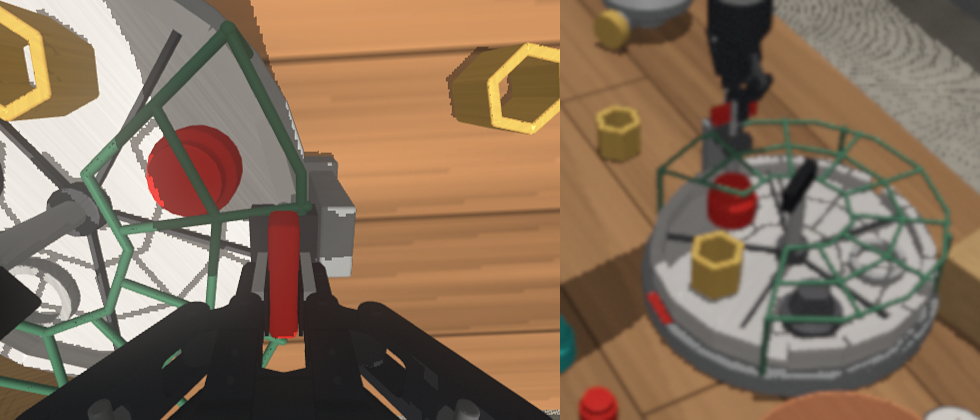

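>>> send_rows --deltas '[{"grip": 0.5,"translation": [0,0,0],"twist": [0,0,0]},{"grip": 0.5,"translation": [0,0,0],"twist": [0,0,0]},{"grip": 0.6,"translation": [0,0,-0.03],"twist": [0,0,0]},{"grip": 0.8,"translation": [0,0,-0.07],"twist": [0,0,0]},{"grip": 1,"translation": [0,0,-0.12],"twist": [0,0,0]}]'

```text
clock: 20.42
eef_pos: [0.6669, 0.1553, 0.2579]
tool_rot: [0.027, 1.0, -0.0, 0.004]
ft_force: [0.9, -0.0, -1.1]
grip_width: 0.0837
```

>>> send_rows --deltas '[{"grip": 1,"translation": [0.05,-0.05,-0.03],"twist": [0,0,0]},{"grip": 1,"translation": [0.1,-0.1,-0.06],"twist": [0,0,0]},{"grip": 1,"translation": [0.12,-0.13,-0.06],"twist": [0,0,0]},{"grip": 1,"translation": [0.12,-0.13,-0.06],"twist": [0,0,0]},{"grip": 1,"translation": [0.12,-0.13,-0.06],"twist": [0,0,0]}]'

```text
clock: 21.05
eef_pos: [0.5398, 0.0323, 0.3174]
tool_rot: [0.027, 1.0, 0.0, 0.005]
ft_force: [0.2, 0.2, -0.6]
grip_width: 0.0856
```

```bash
python3 -c "
from h import *
look(17,(0,420,0,560),(100,280,220,400))"
```

```text
t 21.2 p [0.5403 0.033  0.3162] F [ 0.3  0.  -0.6] T [-0.03 -0.   -0.01] w 0.0854 phi -2.98 tilt [ 0.008 -0.001 -1.   ] j [ 6.200e-02  3.020e-01  3.060e-01  1.567e+00 -1.000e-03  1.140e-01]
```

View pics/L17.png

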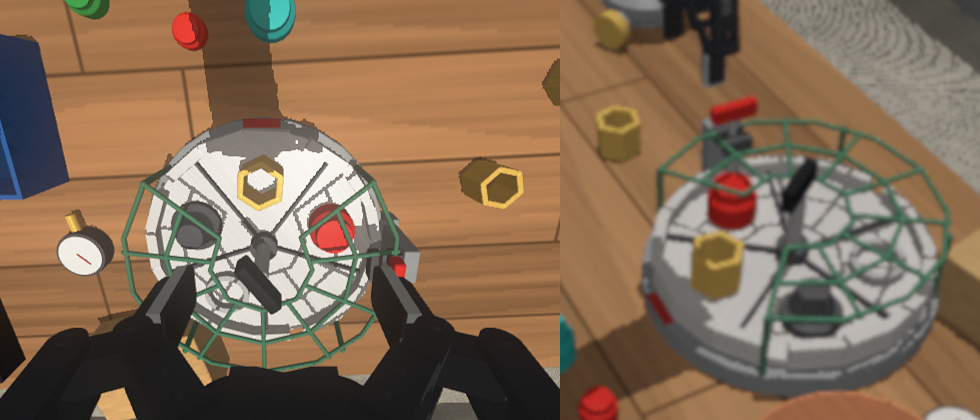

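View pics/scene17.png

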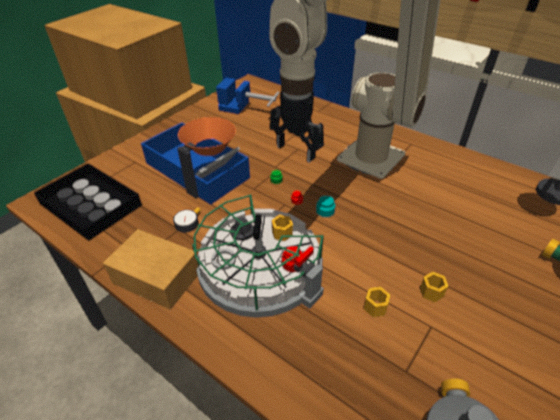

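```bash
python3 - <<'E'
from h import *
def redc(f,x0,y0,x1,y1):
    im=load(f)['img'].astype(int)[y0:y1,x0:x1]; m=((im[...,2]>110)&(im[...,1]<50)&(im[...,0]<60)); q=np.argwhere(m); return q.mean(0)[::-1]+[x0,y0],len(q)
a=redc('scene17',296,240,320,270); b=redc('side17',280,135,312,160); print(a,b, redc('side1',280,135,312,160))
print(proj('scene17',(.667,.155,.15)),proj('side17',(.667,.155,.15)))
im=cv2.imread('pics/wrist17.png')[130:240,210:310]; cv2.imwrite('pics/c13.png',cv2.resize(im,None,fx=5.5,fy=5.5,interpolation=cv2.INTER_CUBIC))
im=cv2.imread('pics/wrist17.png')[130:240,440:560]; cv2.imwrite('pics/c14.png',cv2.resize(im,None,fx=5.5,fy=5.5,interpolation=cv2.INTER_CUBIC))
E
```

```text
(array([303.36986301, 255.32191781]), 146) (array([294.68539326, 146.40449438]), 89) (array([294.47297297, 145.91891892]), 74)
[303.98280978 256.72145745] [294.62214696 147.38785987]
```

View pics/c13.png

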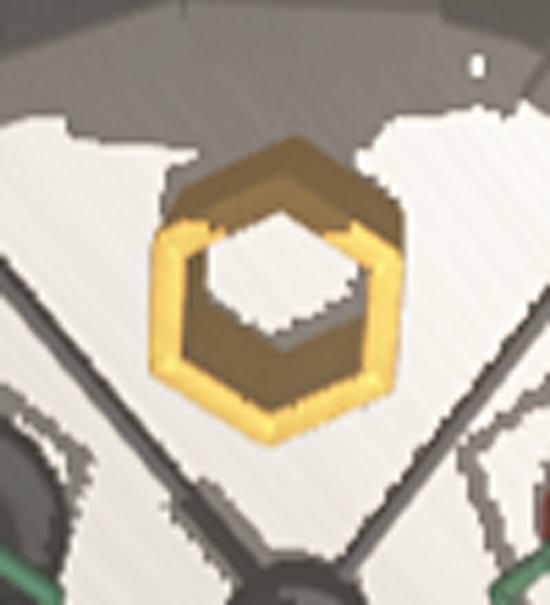

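View pics/c14.png

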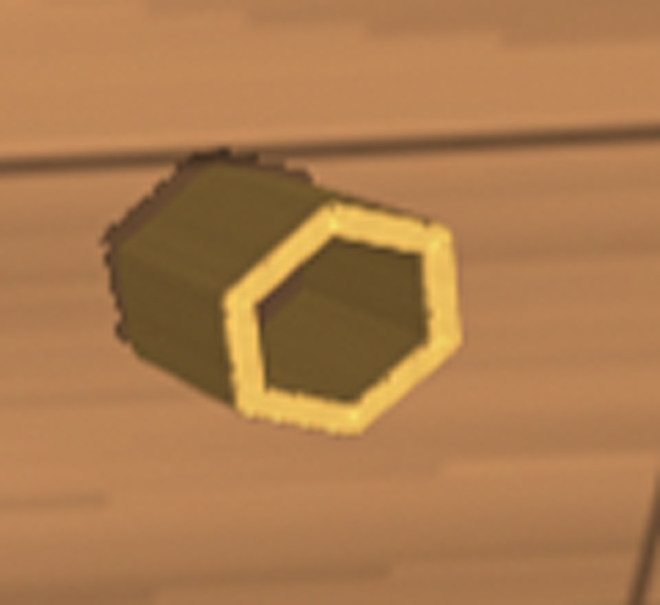

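```bash
cat >> h.py <<'E'
from scipy.optimize import least_squares
def hexfit(f,pts,z,a0=0.):
    P=np.array([px2z(f,*p,z)[:2] for p in pts]); c0=P.mean(0); best=None
    for a in np.radians(np.arange(0,60,10)):
        def res(x):
            r=P-x[:2]; th=np.arctan2(r[:,1],r[:,0]); k=np.round((th-x[2])/(np.pi/3)); m=x[2]+k*np.pi/3
            return (r-0.0647/2*np.c_[np.cos(m),np.sin(m)]).ravel()
        s=least_squares(res,[*c0,a])
        if best is None or s.cost<best.cost: best=s
    flats=[(np.degrees(best.x[2])+30+60*k+90)%180-90 for k in range(3)]
    print('centre',best.x[:2].round(4),'flat normals deg',np.round(flats,1),'rms mm',1e3*np.sqrt(2*best.cost/len(P)))
E
python3 - <<'E'
from h import *
g=lambda x,y,ox,oy:(ox+x/5.5-.4,oy+y/5.5-.4)
hexfit('wrist17',[g(x,y,210,130) for x,y in((155,240),(403,250),(393,392),(270,443),(153,367))],.095)
hexfit('wrist17',[g(x,y,440,130) for x,y in((225,298),(330,207),(447,232),(460,342),(360,432),(243,410))],.05)
delta((.558,.003,.1),-3)
E
```

```text
centre [0.558  0.0028] flat normals deg [ 82.8 -37.2  22.8] rms mm 1.4673487161210022
centre [0.5905 0.3303] flat normals deg [ 46.5 -73.5 -13.5] rms mm 1.5295274354412576
delta tool [-0.0176 -0.029   0.2163] twist z 0.02
```

>>> send_rows --deltas '[{"grip": 0.9,"translation": [-0.01,-0.015,0.05],"twist": [0,0,3]},{"grip": 0.9,"translation": [-0.0165,-0.03,0.1],"twist": [0,0,3]},{"grip": 0.9,"translation": [-0.0165,-0.03,0.14],"twist": [0,0,3]},{"grip": 0.9,"translation": [-0.0165,-0.03,0.16],"twist": [0,0,3]},{"grip": 0.9,"translation": [-0.0165,-0.03,0.16],"twist": [0,0,3]}]'

```text
clock: 21.82
eef_pos: [0.5552, 0.0029, 0.1534]
tool_rot: [0.051, 0.999, -0.0, 0.001]
ft_force: [1.0, -0.0, 0.8]
grip_width: 0.0772
```

```bash
python3 -c "
from h import *
look(18,(0,420,0,560),(100,280,220,400)); delta((.558,.003,.058),-6)"
```

```text
t 21.975 p [0.5575 0.0026 0.1571] F [-0.9 -0.1  0.8] T [-0.01  0.01  0.01] w 0.0769 phi -5.92 tilt [ 0.009 -0.001 -1.   ] j [ 5.000e-03  3.880e-01  1.400e-02  1.188e+00 -1.000e-03  1.080e-01]
delta tool [0.0005 0.0004 0.0991] twist z 0.08
```

View pics/L18.png

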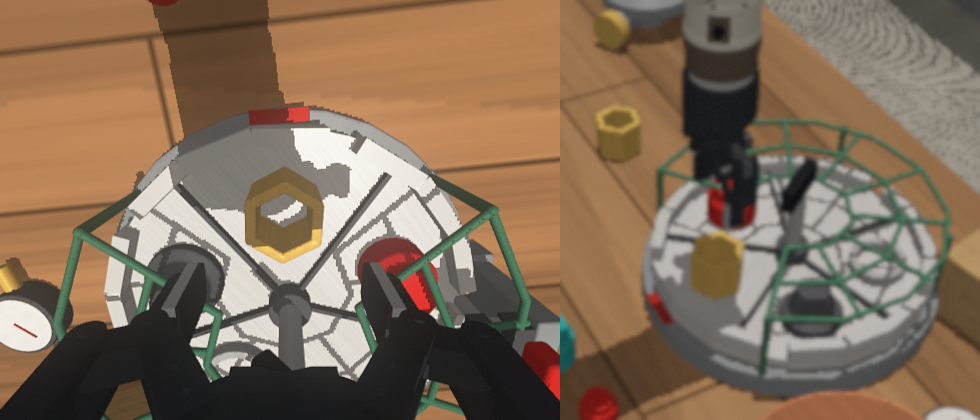

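>>> send_rows --deltas '[{"grip": 0.9,"translation": [0,0,0.035],"twist": [0,0,0]},{"grip": 0.9,"translation": [0,0,0.07],"twist": [0,0,0]},{"grip": 0.9,"translation": [0,0,0.097],"twist": [0,0,0]},{"grip": 0.9,"translation": [0,0,0.097],"twist": [0,0,0]}]'

```text
clock: 22.48
eef_pos: [0.5576, 0.0027, 0.0594]
tool_rot: [0.052, 0.999, -0.0, 0.003]
ft_force: [-1.4, -0.6, 0.0]
grip_width: 0.0767
```

>>> send_rows --deltas '[{"grip": 0.3,"translation": [0,0,0],"twist": [0,0,0]},{"grip": 0,"translation": [0,0,0],"twist": [0,0,0]},{"grip": 0,"translation": [0,0,0],"twist": [0,0,0]},{"grip": 0,"translation": [0,0,0],"twist": [0,0,0]}]'

```text
clock: 22.98
eef_pos: [0.5594, 0.0026, 0.0617]
tool_rot: [0.052, 0.999, -0.0, 0.006]
ft_force: [0.4, -0.6, 6.1]
grip_width: 0.0549
```

```bash
python3 -c "
from h import *
look(19,(0,420,0,560),(100,280,220,400)); delta((.558,.003,.058),-6)"
```

```text
t 23.125 p [0.5594 0.0026 0.0617] F [-0.4 -0.4  6.9] T [-0.21  0.15 -0.03] w 0.055 phi -5.91 tilt [ 0.011 -0.001 -1.   ] j [ 0.005  0.476 -0.118  0.965 -0.001  0.108]
delta tool [0.0015 0.0003 0.0037] twist z 0.09
```

View pics/L19.png

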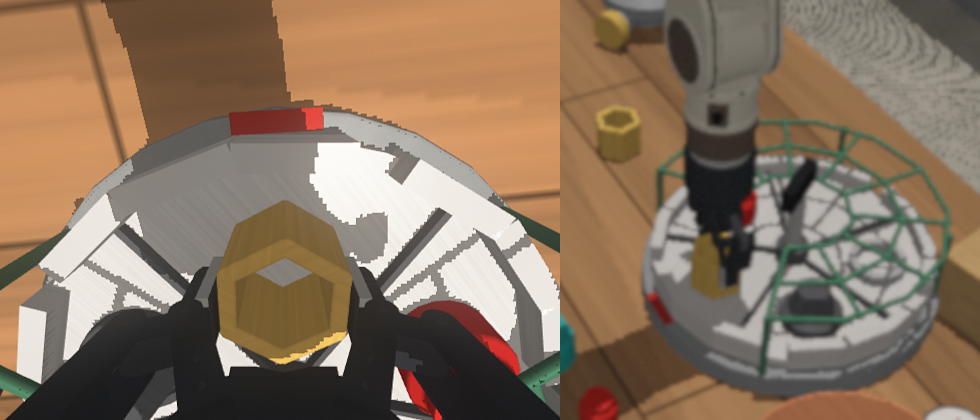

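>>> send_rows --deltas '[{"grip": 0,"translation": [0,0,-0.03],"twist": [0,0,0]},{"grip": 0,"translation": [0,0,-0.07],"twist": [0,0,0]},{"grip": 0,"translation": [0,0,-0.12],"twist": [0,0,0]},{"grip": 0,"translation": [0.01,0,-0.17],"twist": [0,0,0]},{"grip": 0,"translation": [0.03,0,-0.22],"twist": [0,0,0]}]'

```text
clock: 23.75
eef_pos: [0.5265, 0.006, 0.2822]
tool_rot: [0.052, 0.999, -0.0, 0.005]
ft_force: [1.0, -0.0, -3.8]
grip_width: 0.0553
```

```bash
python3 - <<'E'
from h import *
look(20,(0,420,0,560),(200,400,240,440))
def loss(c):
    pass
for f in('side20','scene20'):
    im=load(f)['img']; hsv=cv2.cvtColor(im,cv2.COLOR_BGR2HSV)
    b,g,r=[im[...,i].astype(int) for i in range(3)]
    m=((r-b>60)&(g-b<45)&(r-g>50)).astype(np.uint8)
    if f=='side20': m[:, :285]=0; m[:270]=0; m[:,400:]=0;m[360:]=0
    else: m[:,:170]=0; m[:,242:]=0; m[:112]=0;m[170:]=0
    n,l,s,c=cv2.connectedComponentsWithStats(m); i=1+s[1:,4].argmax(); print(f,s[i]); 
    cv2.imwrite('pics/m_%s.png'%f,np.hstack([im,cv2.cvtColor((l==i).astype(np.uint8)*255,cv2.COLOR_GRAY2BGR)])[:, :])
    P=np.argwhere(l==i)[:,::-1]; h=cv2.convexHull(P.astype(np.int32))[:,0]
    # top hull pts: upper half
    H=h[h[:,1]<s[i,1]+s[i,3]*.55]; W=np.array([px2z(f,*p,.203)[:2] for p in H])
    A=np.c_[2*W,np.ones(len(W))]; x=np.linalg.lstsq(A,(W**2).sum(1),rcond=None)[0]; print('c',x[:2],'R',np.sqrt(x[2]+x[0]**2+x[1]**2))
    sol=least_squares(lambda q:np.hypot(*(W-q).T)-.094,x[:2]); print(sol.x, sol.fun.std())
E
```

```text
t 23.9 p [0.5279 0.0061 0.2845] F [ 0.7  0.4 -4.6] T [0.01 0.01 0.  ] w 0.055 phi -5.9 tilt [ 0.018 -0.001 -1.   ] j [ 1.200e-02  2.670e-01  1.770e-01  1.463e+00 -1.000e-03  1.150e-01]
side20 [ 293  270  104   86 4446]
c [ 0.46038491 -0.37371796] R 0.09210163021554824
[ 0.45927897 -0.37603241] 0.0010650471516499174
scene20 [178 121  57  24 365]
c [ 0.45181657 -0.39199096] R 0.08968754927573026
[ 0.45975744 -0.38667339] 0.006472716777677299
```

View pics/L20.png

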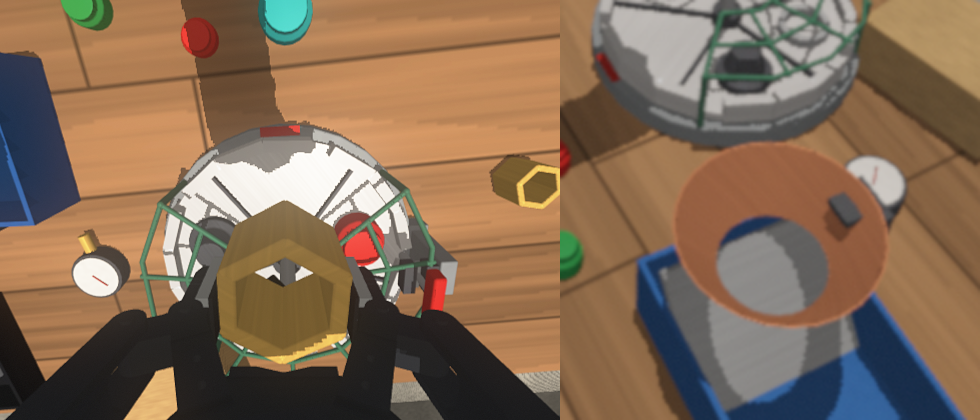

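View pics/side20.png

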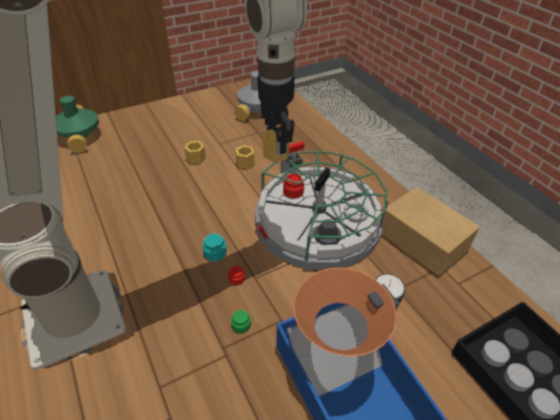

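```bash
python3 -c "
from h import *
delta((.46,-.376,.285)); delta((.47,-.2,.285))"
```

```text
delta tool [ 0.0283 -0.3871 -0.0015] twist z None
delta tool [ 0.0364 -0.211  -0.0014] twist z None
```

>>> send_rows --deltas '[{"grip": 0,"translation": [0.005,-0.03,0],"twist": [0,0,0]},{"grip": 0,"translation": [0.012,-0.075,0],"twist": [0,0,0]},{"grip": 0,"translation": [0.018,-0.12,0],"twist": [0,0,0]},{"grip": 0,"translation": [0.024,-0.165,0],"twist": [0,0,0]},{"grip": 0,"translation": [0.036,-0.21,0],"twist": [0,0,0]}]'

```text
clock: 24.52
eef_pos: [0.4695, -0.2001, 0.2805]
tool_rot: [0.051, 0.999, 0.001, 0.007]
ft_force: [-0.5, 0.2, -4.9]
grip_width: 0.0553
```

>>> send_rows --deltas '[{"grip": 0,"translation": [-0.001,-0.045,0],"twist": [0,0,0]},{"grip": 0,"translation": [-0.002,-0.09,0],"twist": [0,0,0]},{"grip": 0,"translation": [-0.005,-0.14,0],"twist": [0,0,0]},{"grip": 0,"translation": [-0.008,-0.176,0],"twist": [0,0,0]},{"grip": 0,"translation": [-0.008,-0.176,0],"twist": [0,0,0]}]'

```text
clock: 25.15
eef_pos: [0.4582, -0.3783, 0.2759]
tool_rot: [0.053, 0.999, 0.002, 0.004]
ft_force: [-0.9, 0.4, -4.9]
grip_width: 0.055
```

```bash
python3 -c "
from h import *
look(21,(0,420,0,560),(200,400,240,440)); delta((.46,-.376,.245))"
```

```text
t 25.3 p [ 0.4589 -0.3752  0.2779] F [ 0.5  0.6 -4. ] T [-0.02 -0.03 -0.03] w 0.0553 phi -5.88 tilt [ 0.01   0.004 -1.   ] j [-0.69   0.416  0.372  1.522  0.01  -0.588]
delta tool [-0.0008 -0.0009  0.0329] twist z None
```

View pics/L21.png

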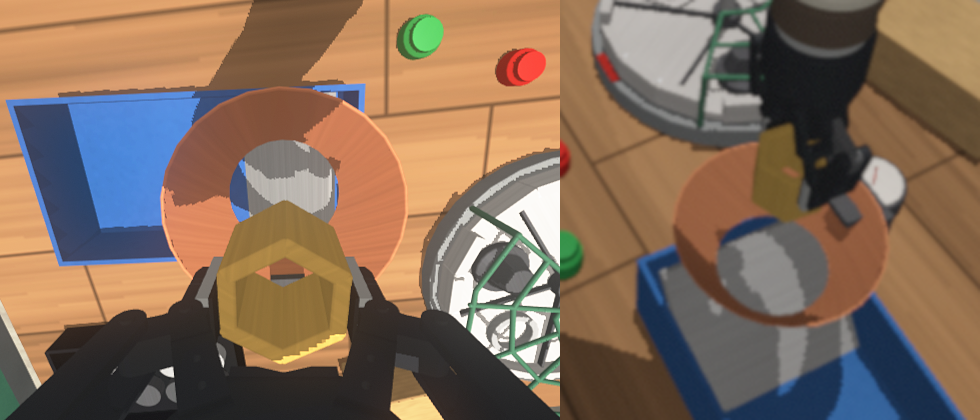

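```bash
python3 -c "
from h import *
for p in ((162,205),(407,205),(284,86)): print(px2z('wrist21',*p,.203))
print(proj('side21',(.46,-.376,.203)),proj('wrist21',(.46,-.376,.145)),proj('wrist21',(.46,-.376,.203)))
"
```

```text
[ 0.44092565 -0.46377658  0.203     ]
[ 0.46008039 -0.28350044  0.203     ]
[ 0.36867294 -0.36574479  0.203     ]
[344.63695312 308.53236262] [282.66707908 194.03230994] [282.94044988 217.1815418 ]
```

>>> send_rows --deltas '[{"grip": 0,"translation": [-0.002,0,0.015],"twist": [0,0,0]},{"grip": 0,"translation": [-0.002,0,0.032],"twist": [0,0,0]},{"grip": 0,"translation": [-0.002,0,0.032],"twist": [0,0,0]},{"grip": 1,"translation": [-0.002,0,0.032],"twist": [0,0,0]},{"grip": 1,"translation": [-0.002,0,0.032],"twist": [0,0,0]}]'

```text
clock: 25.92
eef_pos: [0.4622, -0.3757, 0.248]
tool_rot: [0.051, 0.999, 0.001, 0.007]
ft_force: [0.0, 0.4, -0.3]
grip_width: 0.0852
```

>>> send_rows --deltas '[{"grip": 1,"translation": [0,0,0],"twist": [0,0,0]},{"grip": 1,"translation": [0,0,-0.02],"twist": [0,0,0]},{"grip": 1,"translation": [0,0.03,-0.06],"twist": [0,0,0]},{"grip": 1,"translation": [0,0.08,-0.08],"twist": [0,0,0]},{"grip": 1,"translation": [0,0.12,-0.08],"twist": [0,0,0]}]'

```text
clock: 26.55
eef_pos: [0.4745, -0.2558, 0.3317]
tool_rot: [0.051, 0.999, -0.0, 0.01]
ft_force: [-0.1, 0.2, 0.7]
grip_width: 0.0853
```

```bash
python3 -c "
from h import *
look(22,(0,420,0,560),(200,420,240,460)); delta((.46,.30,.30))"
```

```text
t 26.7 p [ 0.4739 -0.2551  0.33  ] F [ 0.  -0.2 -0.4] T [-0.03  0.01  0.01] w 0.0854 phi -5.68 tilt [ 0.016  0.    -1.   ] j [-0.498  0.291  0.326  1.591  0.008 -0.399]
delta tool [0.0692 0.5509 0.0299] twist z None
```

View pics/L22.png

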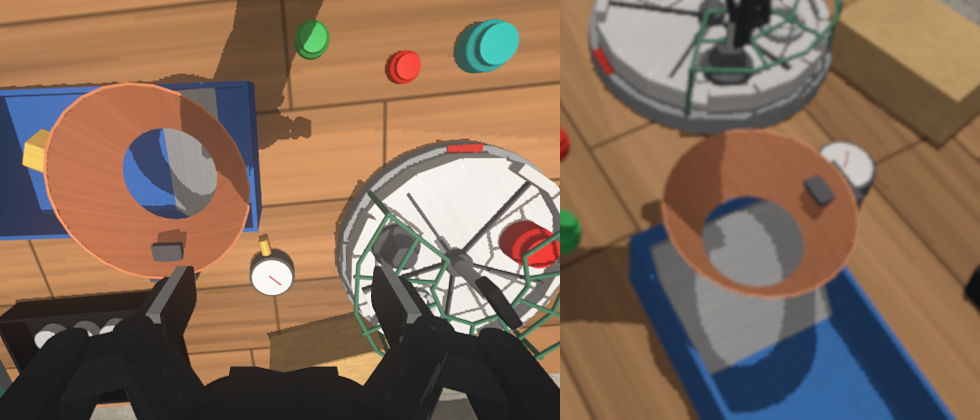

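View pics/scene22.png

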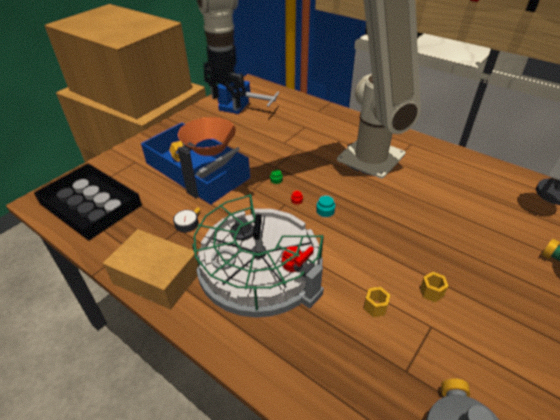

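>>> send_rows --deltas '[{"grip": 1,"translation": [0.007,0.055,0],"twist": [0,0,0]},{"grip": 1,"translation": [0.014,0.11,0],"twist": [0,0,0]},{"grip": 1,"translation": [0.02,0.165,0],"twist": [0,0,0]},{"grip": 1,"translation": [0.028,0.22,0],"twist": [0,0,0]},{"grip": 1,"translation": [0.035,0.275,0],"twist": [0,0,0]}]'

```text
clock: 27.32
eef_pos: [0.4666, 0.0227, 0.3303]
tool_rot: [0.05, 0.999, 0.0, 0.009]
ft_force: [1.0, -0.4, 0.2]
grip_width: 0.0853
```

>>> send_rows --deltas '[{"grip": 1,"translation": [0.007,0.055,0],"twist": [0,0,0]},{"grip": 1,"translation": [0.014,0.11,0],"twist": [0,0,0]},{"grip": 1,"translation": [0.02,0.165,0],"twist": [0,0,0]},{"grip": 1,"translation": [0.028,0.22,0],"twist": [0,0,0]},{"grip": 1,"translation": [0.035,0.29,0],"twist": [0,0,0]}]'

```text
clock: 27.95
eef_pos: [0.4619, 0.3078, 0.3306]
tool_rot: [0.051, 0.999, 0.001, 0.01]
ft_force: [0.7, -0.1, -0.5]
grip_width: 0.085
```

```bash
python3 -c "
from h import *
look(23,(0,420,0,560),(100,300,100,300)); delta((.459,.428,.18))"
```

```text
t 28.1 p [0.4613 0.3091 0.3289] F [ 0.3 -0.5  0.2] T [-0.   -0.03 -0.03] w 0.0852 phi -5.57 tilt [ 0.017 -0.001 -1.   ] j [ 0.596  0.329  0.375  1.604 -0.01   0.693]
delta tool [0.0163 0.118  0.1487] twist z None
```

View pics/L23.png

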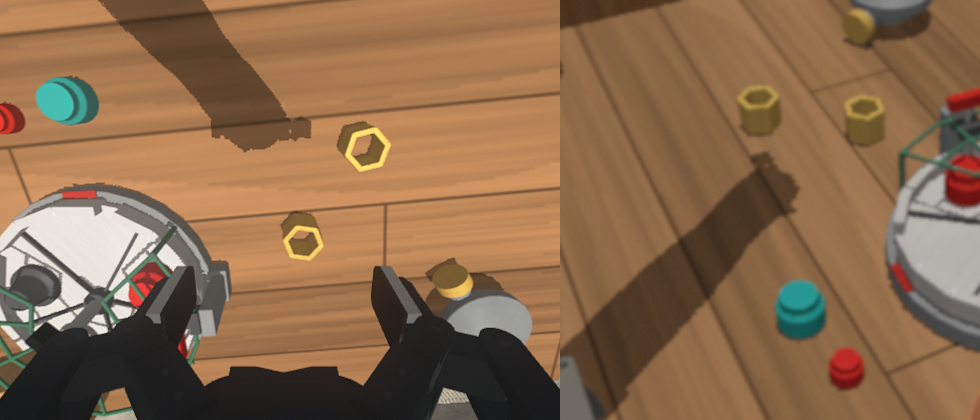

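```bash
cat >> h.py <<'E'
def hexauto(f,x0,y0,x1,y1,z):
    im=load(f)['img'].astype(int)[y0:y1,x0:x1]; b,g,r=im[...,0],im[...,1],im[...,2]
    m=((r>185)&(g>140)&(b<140)&(g-b>60)).astype(np.uint8); n,l,s,c=cv2.connectedComponentsWithStats(m); i=1+s[1:,4].argmax()
    P=np.argwhere(l==i)[:,::-1].astype(np.int32); h=cv2.convexHull(P)
    _,tri_=0,None
    ap=cv2.approxPolyN(h,6,ensure_convex=True)[0].astype(float)+[x0,y0]
    print(ap.round(1).tolist()); hexfit(f,ap,z)
E
python3 -c "
from h import *
hexauto('wrist23',270,205,335,270,.05); hexauto('wrist23',325,110,400,180,.05)
im=cv2.imread('pics/wrist23.png')[100:270,260:420]; cv2.imwrite('pics/c15.png',cv2.resize(im,None,fx=4,fy=4,interpolation=cv2.INTER_CUBIC))"
```

```text
[[309.0, 261.0], [289.0, 258.0], [282.0, 240.0], [296.0, 225.0], [317.0, 228.0], [324.0, 246.0]]
centre [0.5909 0.3292] flat normals deg [ 44.8 -75.2 -15.2] rms mm 0.6521092145439176
[[382.0, 166.0], [359.0, 172.0], [344.0, 155.0], [352.0, 132.0], [377.0, 126.0], [391.0, 143.0]]
centre [0.458  0.4269] flat normals deg [ 68.6 -51.4   8.6] rms mm 0.5625752733048208
```

View pics/c15.png

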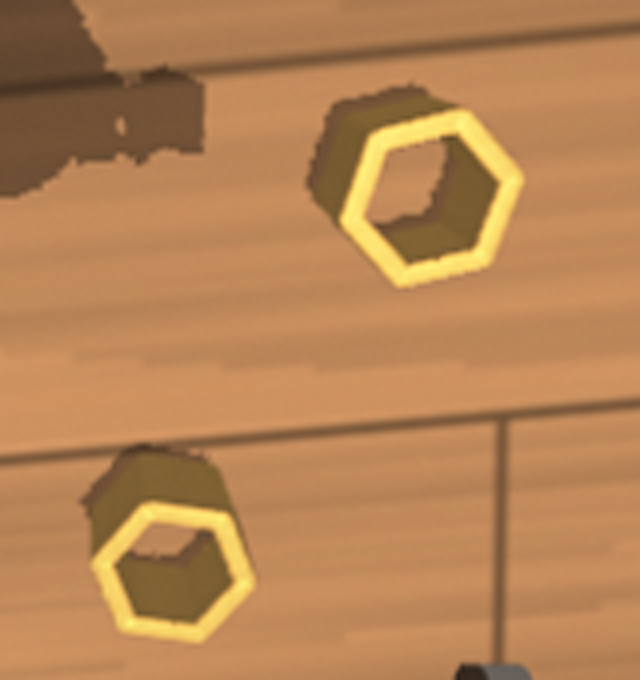

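```bash
python3 -c "
from h import *
delta((.458,.427,.13),-21.4)"
```

```text
delta tool [0.018  0.1169 0.1987] twist z 15.83
```

>>> send_rows --deltas '[{"grip": 1,"translation": [0.005,0.03,0.05],"twist": [0,0,8]},{"grip": 1,"translation": [0.01,0.07,0.1],"twist": [0,0,16]},{"grip": 1,"translation": [0.016,0.117,0.15],"twist": [0,0,16]},{"grip": 1,"translation": [0.018,0.117,0.19],"twist": [0,0,16]},{"grip": 1,"translation": [0.018,0.117,0.198],"twist": [0,0,16]}]'

```text
clock: 28.72
eef_pos: [0.4568, 0.4242, 0.1268]
tool_rot: [0.188, 0.982, -0.002, 0.006]
ft_force: [0.7, -0.4, 0.3]
grip_width: 0.0858
```

```bash
python3 -c "
from h import *
look(24,(0,420,0,560),(100,300,100,300)); delta((.458,.427,.03),-21.4)
print(proj('wrist24',(.458,.427,.05)))"
```

```text
t 28.875 p [0.4595 0.4262 0.1324] F [ 0.6 -0.8 -0.1] T [-0.03  0.04 -0.  ] w 0.0855 phi -21.69 tilt [ 0.018  0.    -1.   ] j [ 0.754  0.535  0.181  1.204 -0.012  1.132]
delta tool [ 0.0034 -0.0005  0.1023] twist z -0.29
[284.87098731 210.16698811]
```

View pics/L24.png

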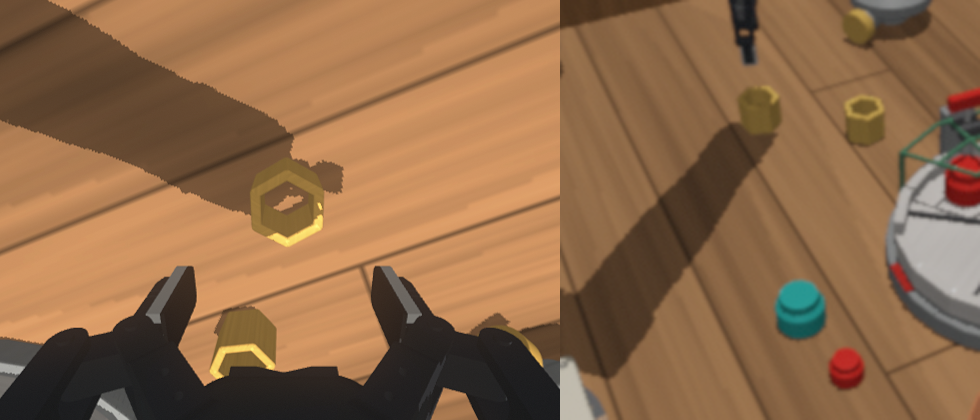

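>>> send_rows --deltas '[{"grip": 1,"translation": [0.001,0,0.04],"twist": [0,0,0]},{"grip": 1,"translation": [0.002,0,0.08],"twist": [0,0,0]},{"grip": 1,"translation": [0.0035,0,0.112],"twist": [0,0,0]},{"grip": 1,"translation": [0.0035,0,0.112],"twist": [0,0,0]},{"grip": 0.5,"translation": [0.0035,0,0.112],"twist": [0,0,0]}]'

```text
clock: 29.5
eef_pos: [0.4603, 0.4286, 0.0235]
tool_rot: [0.189, 0.982, 0.004, 0.01]
ft_force: [-0.1, 1.2, 0.4]
grip_width: 0.0695
```

>>> send_rows --deltas '[{"grip": 0,"translation": [0,0,0],"twist": [0,0,0]},{"grip": 0,"translation": [0,0,0],"twist": [0,0,0]},{"grip": 0,"translation": [0,0,-0.002],"twist": [0,0,0]},{"grip": 0,"translation": [0,0,-0.02],"twist": [0,0,0]},{"grip": 0,"translation": [0,0,-0.05],"twist": [0,0,0]}]'

```text
clock: 30.12
eef_pos: [0.458, 0.4274, 0.073]
tool_rot: [0.188, 0.982, 0.002, 0.009]
ft_force: [0.9, 0.6, -2.5]
grip_width: 0.0547
```

```bash
python3 -c "
from h import *
look(25,(0,420,0,560),(100,300,100,300)); delta((.44,.1,.30),-6)"
```

```text
t 30.275 p [0.4605 0.4298 0.0759] F [-0.2  0.3 -2.8] T [ 0.01  0.   -0.  ] w 0.0548 phi -21.74 tilt [ 0.026  0.007 -1.   ] j [ 0.757  0.578  0.099  1.068 -0.013  1.136]
delta tool [-0.1078 -0.3104 -0.2268] twist z -15.74
```

View pics/L25.png

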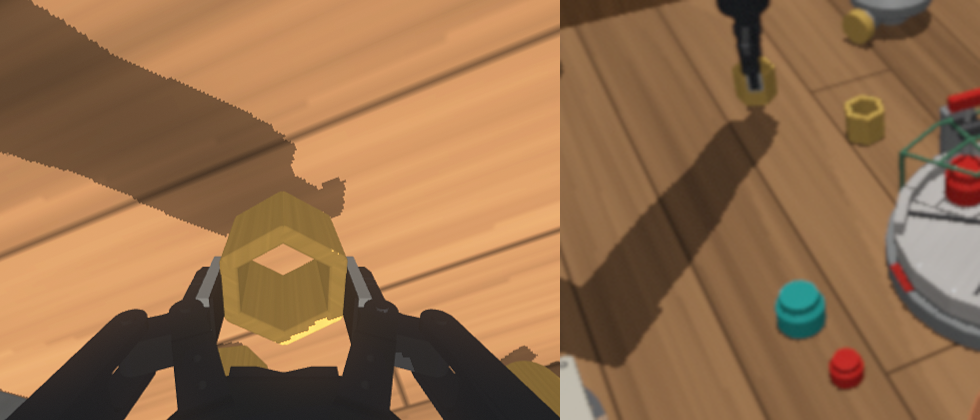

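>>> send_rows --deltas '[{"grip": 0,"translation": [0,0,-0.05],"twist": [0,0,0]},{"grip": 0,"translation": [-0.01,-0.03,-0.1],"twist": [0,0,0]},{"grip": 0,"translation": [-0.03,-0.07,-0.15],"twist": [0.4,0.6,0]},{"grip": 0,"translation": [-0.04,-0.11,-0.2],"twist": [0.9,1.2,-7]},{"grip": 0,"translation": [-0.055,-0.155,-0.22],"twist": [0.9,1.2,-15]}]'

```text
clock: 30.9
eef_pos: [0.4491, 0.2634, 0.2961]
tool_rot: [0.056, 0.998, -0.001, 0.002]
ft_force: [1.8, -0.6, -3.8]
grip_width: 0.0547
```

```bash
python3 -c "
from h import *
o=bot.get_obs();print(o['eef_pos'],R.from_quat(o['tool_rot']).as_matrix()[:,2],o['grip_width']); delta((.462,-.375,.29),-6)"
```

```text
[0.44911245 0.26338276 0.29614488] [ 0.00372153 -0.001907   -0.99999126] 0.05469012753270398
delta tool [-0.084  -0.6329  0.0074] twist z -0.41
```

>>> send_rows --deltas '[{"grip": 0,"translation": [-0.007,-0.055,0],"twist": [0,0,0]},{"grip": 0,"translation": [-0.014,-0.11,0],"twist": [0,0,0]},{"grip": 0,"translation": [-0.022,-0.165,0],"twist": [0,0,0]},{"grip": 0,"translation": [-0.029,-0.22,0],"twist": [0,0,0]},{"grip": 0,"translation": [-0.036,-0.275,0],"twist": [0,0,0]}]'

```text
clock: 31.52
eef_pos: [0.4535, -0.0156, 0.2956]
tool_rot: [0.056, 0.998, -0.001, 0.001]
ft_force: [1.0, -0.6, -3.0]
grip_width: 0.0547
```

>>> send_rows --deltas '[{"grip": 0,"translation": [-0.007,-0.055,0],"twist": [0,0,0]},{"grip": 0,"translation": [-0.014,-0.11,0],"twist": [0,0,0]},{"grip": 0,"translation": [-0.022,-0.165,0],"twist": [0,0,0]},{"grip": 0,"translation": [-0.029,-0.22,0],"twist": [0,0,0]},{"grip": 0,"translation": [-0.036,-0.275,0],"twist": [0,0,0]}]'

```text
clock: 32.15
eef_pos: [0.4581, -0.2944, 0.2948]
tool_rot: [0.056, 0.998, -0.0, 0.0]
ft_force: [0.9, -0.3, -2.9]
grip_width: 0.0549
```

```bash
python3 -c "
from h import *
look(26,(0,420,0,560),(100,300,100,300)); delta((.462,-.375,.25),-6)"
```

```text
t 32.3 p [ 0.4577 -0.2951  0.2939] F [-0.3  1.2 -4. ] T [0.09 0.03 0.01] w 0.055 phi -6.66 tilt [-0.001 -0.    -1.   ] j [-0.572  0.316  0.269  1.524 -0.    -0.456]
delta tool [-0.0136 -0.0788  0.0439] twist z -0.66
```

View pics/L26.png

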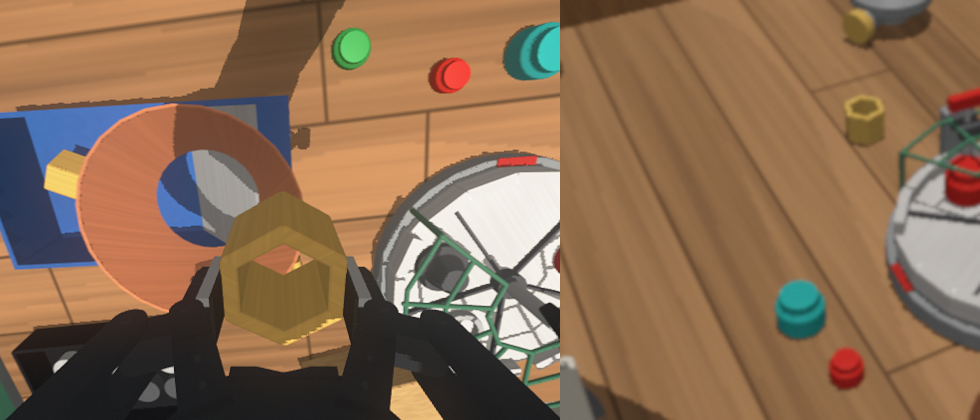

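>>> send_rows --deltas '[{"grip": 0,"translation": [-0.008,-0.04,0],"twist": [0,0,0]},{"grip": 0,"translation": [-0.0135,-0.079,0.02],"twist": [0,0,0]},{"grip": 0,"translation": [-0.0135,-0.079,0.044],"twist": [0,0,0]},{"grip": 0,"translation": [-0.0135,-0.079,0.044],"twist": [0,0,0]}]'

```text
clock: 32.8
eef_pos: [0.4606, -0.3732, 0.2466]
tool_rot: [0.058, 0.998, 0.002, -0.003]
ft_force: [-0.6, 0.7, -1.9]
grip_width: 0.0544
```

>>> send_rows --deltas '[{"grip": 1,"translation": [0,0,0],"twist": [0,0,0]},{"grip": 1,"translation": [0,0,0],"twist": [0,0,0]},{"grip": 1,"translation": [0,0,0],"twist": [0,0,0]},{"grip": 1,"translation": [0,0.02,-0.04],"twist": [0,0,0]},{"grip": 1,"translation": [0,0.06,-0.08],"twist": [0,0,0]}]'

```text
clock: 33.42
eef_pos: [0.4678, -0.3142, 0.3278]
tool_rot: [0.059, 0.998, 0.002, -0.003]
ft_force: [0.8, -0.4, 1.0]
grip_width: 0.0854
```

```bash
python3 -c "
from h import *
look(27,(0,420,0,560),(200,420,240,460)); delta((.54,.25,.33),-6)"
```

```text
t 33.575 p [ 0.4696 -0.3133  0.331 ] F [-1.2 -1.6  0.3] T [-0.    0.01 -0.03] w 0.0854 phi -6.46 tilt [ 0.     0.001 -1.   ] j [-5.890e-01  3.610e-01  4.270e-01  1.637e+00  1.000e-03 -4.760e-01]
delta tool [-0.0066  0.5676  0.0013] twist z -0.46
```

View pics/L27.png

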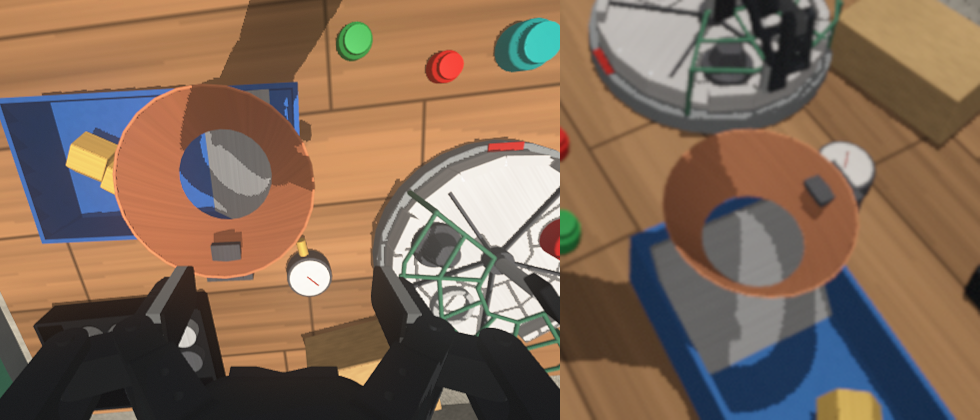

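View pics/scene27.png

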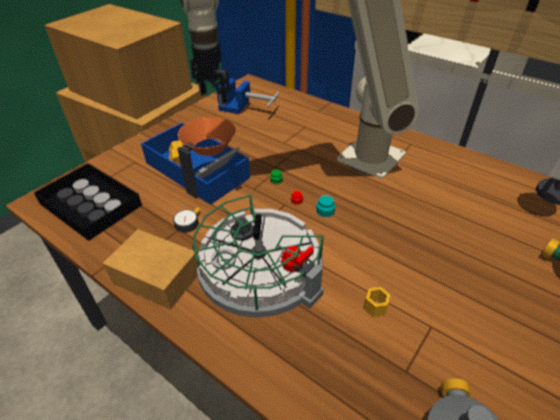

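Both nuts are in the bin; the throat is clear. Now the last nut.

>>> send_rows --deltas '[{"grip": 1,"translation": [0.01,0.055,0],"twist": [0,0,0]},{"grip": 1,"translation": [0.015,0.11,0],"twist": [0,0,0]},{"grip": 1,"translation": [0.015,0.165,0],"twist": [0,0,0]},{"grip": 1,"translation": [0.012,0.22,0],"twist": [0,0,0]},{"grip": 1,"translation": [0.01,0.275,0],"twist": [0,0,0]}]'

```text
clock: 34.2
eef_pos: [0.4906, -0.0378, 0.3304]
tool_rot: [0.057, 0.998, 0.0, -0.0]
ft_force: [0.8, -0.7, 0.9]
grip_width: 0.0855
```

>>> send_rows --deltas '[{"grip": 1,"translation": [-0.004,0.055,0],"twist": [0,0,0]},{"grip": 1,"translation": [-0.008,0.11,0],"twist": [0,0,0]},{"grip": 1,"translation": [-0.012,0.165,0],"twist": [0,0,0]},{"grip": 1,"translation": [-0.016,0.22,0],"twist": [0,0,0]},{"grip": 1,"translation": [-0.016,0.275,0],"twist": [0,0,0]}]'

```text
clock: 34.83
eef_pos: [0.5381, 0.2347, 0.3294]
tool_rot: [0.057, 0.998, -0.0, -0.0]
ft_force: [0.5, 0.9, -0.2]
grip_width: 0.0853
```

```bash
python3 -c "
from h import *
look(28,(0,420,0,560),(100,300,100,300)); delta((.59,.33,.15),-6)"
```

```text
t 34.975 p [0.5376 0.2356 0.3283] F [ 0.9 -0.6  0.6] T [-0.03  0.06 -0.02] w 0.0855 phi -6.29 tilt [-0.002 -0.001 -1.   ] j [ 0.413  0.415  0.499  1.658 -0.     0.523]
delta tool [-0.0422  0.0998  0.1781] twist z -0.29
```

View pics/L28.png

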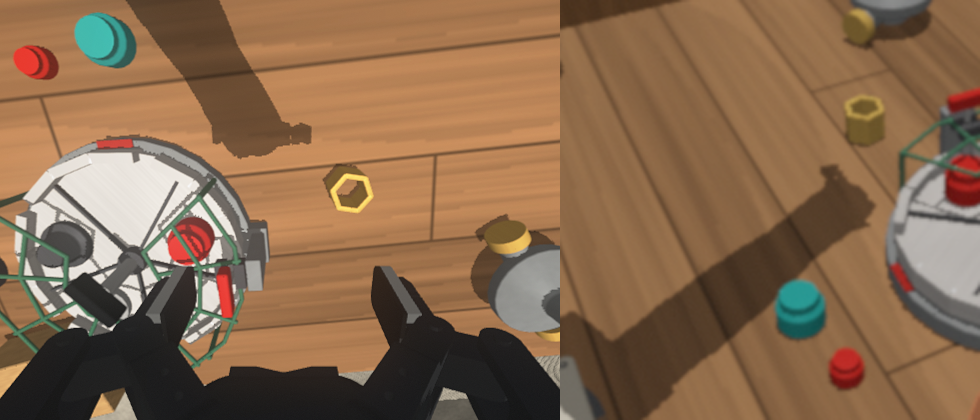

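```bash
python3 -c "
from h import *
hexauto('wrist28',315,150,385,225,.05); delta((.591,.330,.13),14.5)"
```

```text
[[358.0, 213.0], [337.0, 210.0], [329.0, 190.0], [344.0, 173.0], [367.0, 176.0], [374.0, 197.0]]
centre [0.5906 0.3293] flat normals deg [ 45.5 -74.5 -14.5] rms mm 0.6742759365253623
delta tool [-0.0432  0.0999  0.1981] twist z -20.79
```

>>> send_rows --deltas '[{"grip": 1,"translation": [-0.012,0.03,0.05],"twist": [0,0,-7]},{"grip": 1,"translation": [-0.03,0.07,0.1],"twist": [0,0,-14]},{"grip": 1,"translation": [-0.043,0.099,0.15],"twist": [0,0,-21.5]},{"grip": 1,"translation": [-0.043,0.099,0.19],"twist": [0,0,-21.5]},{"grip": 1,"translation": [-0.043,0.099,0.198],"twist": [0,0,-21.5]}]'

```text
clock: 35.6
eef_pos: [0.5887, 0.3262, 0.1255]
tool_rot: [-0.132, 0.991, -0.002, -0.005]
ft_force: [-0.9, -0.5, 0.6]
grip_width: 0.0856
```

```bash
python3 -c "
from h import *
look(29,(0,420,0,560),(100,300,100,300)); delta((.5906,.3293,.018),15.5)
print(proj('wrist29',(.5906,.3293,.05)))"
```

```text
t 35.75 p [0.5916 0.3281 0.1317] F [ 0.3 -0.8  0.3] T [-0.04  0.03 -0.03] w 0.0853 phi 15.11 tilt [-0.001 -0.    -1.   ] j [0.506 0.648 0.376 1.3   0.    0.243]
delta tool [0.0005 0.0014 0.1137] twist z -0.39
[286.47427172 214.87052185]
```

View pics/L29.png

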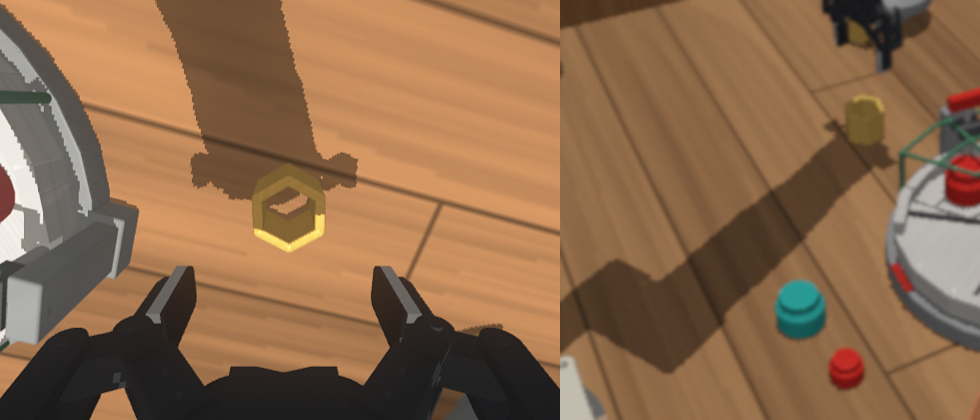

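>>> send_rows --deltas '[{"grip": 1,"translation": [0,0.001,0.04],"twist": [0,0,0]},{"grip": 1,"translation": [0,0.001,0.08],"twist": [0,0,0]},{"grip": 1,"translation": [0,0.001,0.111],"twist": [0,0,0]},{"grip": 1,"translation": [0,0.001,0.111],"twist": [0,0,0]},{"grip": 0.5,"translation": [0,0.001,0.111],"twist": [0,0,0]}]'

```text
clock: 36.38
eef_pos: [0.5933, 0.3297, 0.0241]
tool_rot: [-0.131, 0.991, 0.001, 0.002]
ft_force: [-0.8, 0.3, -0.2]
grip_width: 0.0696
```

>>> send_rows --deltas '[{"grip": 0,"translation": [0,0,0],"twist": [0,0,0]},{"grip": 0,"translation": [0,0,0],"twist": [0,0,0]},{"grip": 0,"translation": [0,0,-0.002],"twist": [0,0,0]},{"grip": 0,"translation": [0,0,-0.02],"twist": [0,0,0]},{"grip": 0,"translation": [0,0,-0.05],"twist": [0,0,0]}]'

```text
clock: 37.0
eef_pos: [0.5914, 0.3286, 0.073]
tool_rot: [-0.131, 0.991, -0.0, -0.001]
ft_force: [0.6, 0.3, -3.0]
grip_width: 0.0548
```

```bash
python3 -c "
from h import *
look(30,(0,420,0,560),(100,300,100,300)); delta((.45,.25,.31),-6)"
```

```text
t 37.15 p [0.5946 0.3304 0.0765] F [ 0.1  0.7 -3.6] T [ 0.04 -0.07 -0.01] w 0.0549 phi 15.08 tilt [ 0.008  0.004 -1.   ] j [ 0.507  0.684  0.293  1.171 -0.     0.244]
delta tool [ 0.1585 -0.0395 -0.2349] twist z 21.08
```

View pics/L30.png

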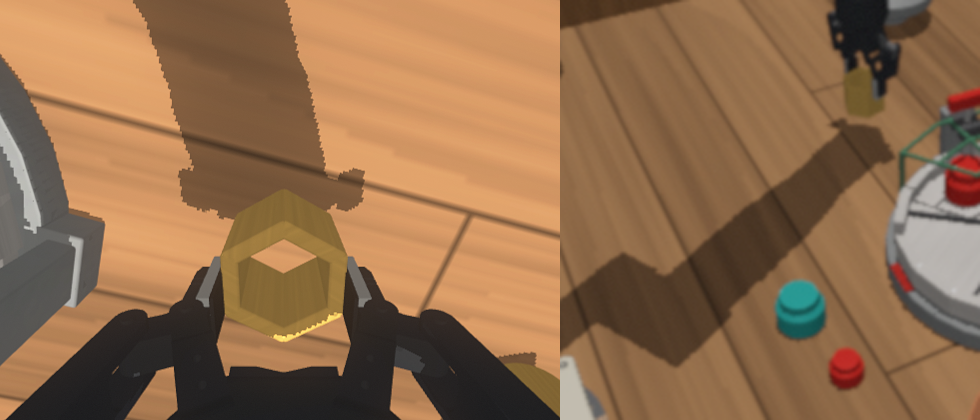

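>>> send_rows --deltas '[{"grip": 0,"translation": [0.01,0,-0.05],"twist": [0,0,0]},{"grip": 0,"translation": [0.04,-0.01,-0.1],"twist": [0,0,5]},{"grip": 0,"translation": [0.08,-0.02,-0.14],"twist": [0,0,10]},{"grip": 0,"translation": [0.12,-0.03,-0.19],"twist": [0,0,16]},{"grip": 0,"translation": [0.158,-0.04,-0.233],"twist": [0,0,21]}]'

```text
clock: 37.78
eef_pos: [0.449, 0.2488, 0.3082]
tool_rot: [0.053, 0.999, 0.002, 0.003]
ft_force: [0.7, 0.4, -3.4]
grip_width: 0.0547
```

```bash
python3 -c "
from h import *
o=bot.get_obs();print(o['eef_pos'],R.from_quat(o['tool_rot']).as_matrix()[:,2],o['grip_width']); delta((.462,-.375,.29),-6)"
```

```text
[0.44896807 0.24877197 0.30818972] [ 0.00602484  0.00312574 -0.99997697] 0.05465628078500098
delta tool [-0.079  -0.6189  0.0163] twist z -0.08
```

>>> send_rows --deltas '[{"grip": 0,"translation": [-0.007,-0.055,0],"twist": [0,0,0]},{"grip": 0,"translation": [-0.014,-0.11,0],"twist": [0,0,0]},{"grip": 0,"translation": [-0.022,-0.165,0],"twist": [0,0,0]},{"grip": 0,"translation": [-0.029,-0.22,0],"twist": [0,0,0]},{"grip": 0,"translation": [-0.036,-0.275,0],"twist": [0,0,0]}]'

```text
clock: 38.4
eef_pos: [0.4547, -0.0301, 0.3062]
tool_rot: [0.053, 0.999, 0.002, 0.002]
ft_force: [0.6, -0.0, -2.6]
grip_width: 0.0546
```

>>> send_rows --deltas '[{"grip": 0,"translation": [-0.007,-0.055,0],"twist": [0,0,0]},{"grip": 0,"translation": [-0.014,-0.11,0],"twist": [0,0,0]},{"grip": 0,"translation": [-0.022,-0.165,0],"twist": [0,0,0]},{"grip": 0,"translation": [-0.029,-0.22,0],"twist": [0,0,0]},{"grip": 0,"translation": [-0.036,-0.275,0],"twist": [0,0,0]}]'

```text
clock: 39.02
eef_pos: [0.4608, -0.3089, 0.3039]
tool_rot: [0.053, 0.999, 0.002, 0.001]
ft_force: [1.0, 0.1, -3.2]
grip_width: 0.0547
```

```bash
python3 -c "
from h import *
look(31,(0,420,0,560),(100,300,100,300)); delta((.462,-.375,.25),-6)"
```

```text
t 39.175 p [ 0.4604 -0.3097  0.3028] F [-0.1  1.3 -3.4] T [ 0.09 -0.03  0.01] w 0.0546 phi -6.33 tilt [ 0.001  0.005 -1.   ] j [-0.595  0.34   0.324  1.558  0.005 -0.484]
delta tool [-0.0088 -0.0651  0.0524] twist z -0.33
```

View pics/L31.png

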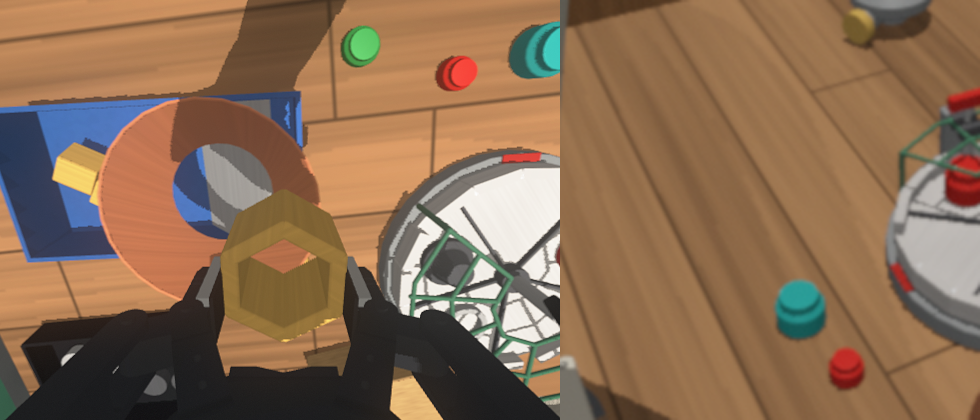

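>>> send_rows --deltas '[{"grip": 0,"translation": [-0.004,-0.035,0],"twist": [0,0,0]},{"grip": 0,"translation": [-0.009,-0.065,0.02],"twist": [0,0,0]},{"grip": 0,"translation": [-0.009,-0.065,0.052],"twist": [0,0,0]},{"grip": 0,"translation": [-0.009,-0.065,0.052],"twist": [0,0,0]}]'

```text
clock: 39.67
eef_pos: [0.4604, -0.3724, 0.2466]
tool_rot: [0.055, 0.998, 0.006, -0.003]
ft_force: [-0.8, 0.7, -3.7]
grip_width: 0.0549
```

>>> send_rows --deltas '[{"grip": 1,"translation": [0,0,0],"twist": [0,0,0]},{"grip": 1,"translation": [0,0,0],"twist": [0,0,0]},{"grip": 1,"translation": [0,0,0],"twist": [0,0,0]},{"grip": 1,"translation": [0,0.02,-0.04],"twist": [0,0,0]},{"grip": 1,"translation": [0,0.06,-0.08],"twist": [0,0,0]}]'

```text
clock: 40.3
eef_pos: [0.4673, -0.314, 0.3283]
tool_rot: [0.056, 0.998, 0.005, -0.003]
ft_force: [1.1, -0.1, 0.5]
grip_width: 0.0854
```

```bash
python3 -c "
from h import *
look(32,(0,420,0,560),(220,420,300,500)); delta((.46,-.47,.34),-6)"
```

```text
t 40.45 p [ 0.4691 -0.3132  0.3315] F [0.6 0.4 0.3] T [-0.01 -0.01  0.03] w 0.0859 phi -6.14 tilt [ 0.001  0.007 -1.   ] j [-0.592  0.363  0.432  1.642  0.006 -0.485]
delta tool [-0.0077 -0.1569 -0.0096] twist z -0.14
```

View pics/L32.png

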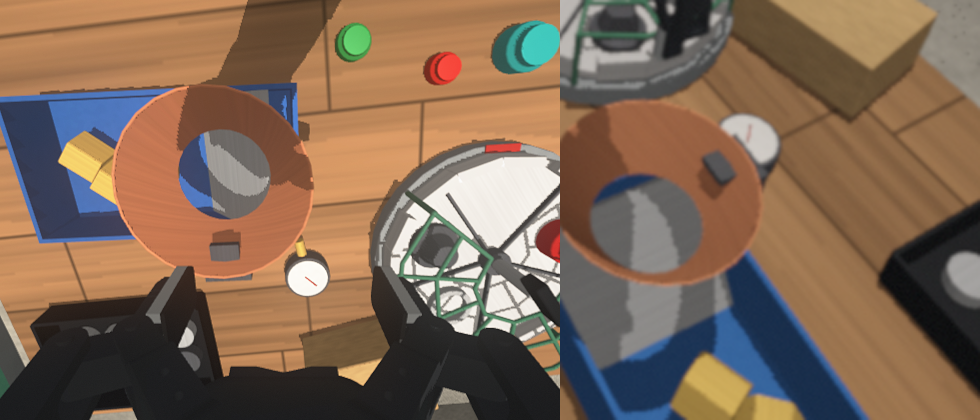

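View pics/scene32.png

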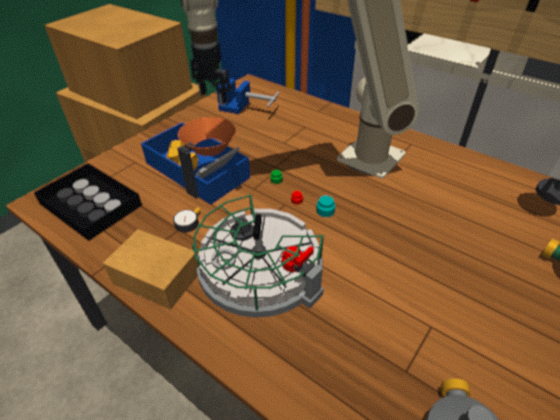

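>>> send_rows --deltas '[{"grip": 1,"translation": [0.02,-0.05,-0.02],"twist": [0,0,0]},{"grip": 1,"translation": [0.04,-0.1,-0.04],"twist": [0,0,0]},{"grip": 1,"translation": [0.05,-0.14,-0.05],"twist": [0,0,0]},{"grip": 1,"translation": [0.06,-0.18,-0.05],"twist": [0,0,0]},{"grip": 1,"translation": [0.06,-0.18,-0.05],"twist": [0,0,0]}]'

```text
clock: 41.08
eef_pos: [0.3882, -0.4893, 0.3779]
tool_rot: [0.056, 0.998, 0.004, -0.001]
ft_force: [-0.2, 0.3, 0.3]
grip_width: 0.0855
```

```bash
python3 -c "
from h import *
look(33,(0,420,0,560),(120,280,210,370))"
```

```text
t 41.225 p [ 0.39   -0.4858  0.3795] F [-0.6 -0.6  0.4] T [-0.  0.  0.] w 0.085 phi -6.15 tilt [ 0.     0.008 -1.   ] j [-0.897  0.539  0.83   1.869  0.005 -0.79 ]
```

View pics/L33.png

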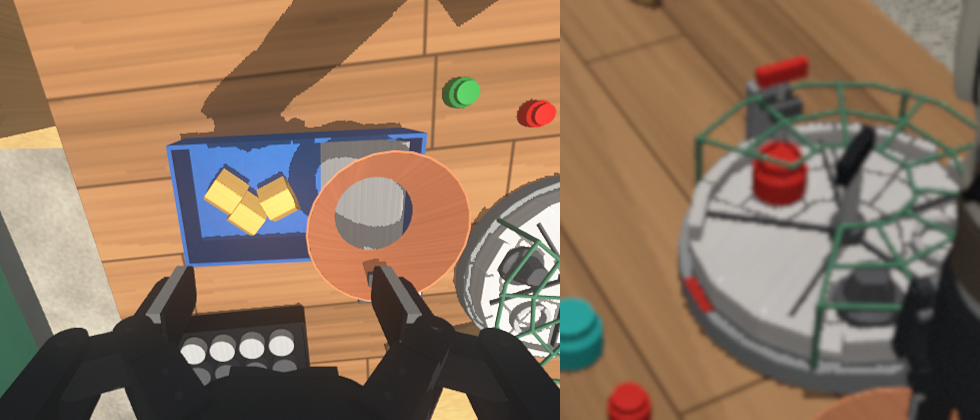

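```bash
python3 -c "
from h import *
print(bot.job_done())"
```

```text
the job is handed in; nothing more can be done
None
```

I handed the job in at about 41 s, with all three brass nuts in the blue bin: the one from the magazine and the two standing on the bench. No third bench nut was there at the start.

- **Order followed:** I pulled the plunger up and twisted it counter-clockwise so it stayed out. I then turned the magazine 144° clockwise by its handle, which put the nut's pocket in the window. I twisted the plunger back until it dropped home, and only then took the nut out.
- **Last checks:**
  - The final wrist picture shows three nuts lying in the bin.
  - The plunger looked home: its handle sat at its starting position and height in the pictures taken just after locking, and the last side view still showed it so.
  - The red cap, chrome ring and bonnet are still in the magazine, and the gauge was not touched.
  - The gripper is open, well clear of everything, with force readings near zero.
- **What I saw along the way:** side forces reached about 11 N while gripping the plunger handle. I saw no grip slackening and no nut knocked aside. No check failed or disagreed.

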